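# Clear the marking bed, then hold the sprung cover at its mark

## Robot

A 7-joint arm with a two-finger parallel gripper is mounted at the origin on the work surface. World frame = base frame: x ahead of the robot, y to its left, z up, the work surface at z = 0. Lengths are in m, angles in rad, forces in N, time in s.
With the tool pointing down it reaches from about 0.425 to 0.925 m from the base axis. Payload 6.8 kg.
Tool frame: the origin (TCP) lies midway between the tips of the shut fingers; the grasp point (between the pads) lies 19 mm behind it; z points along the fingers, x is the direction in which the jaws open and shut, and the axes are right-handed (so a half turn about z gives the same grasp; the last joint's range is limited). The gripper opens to 85 mm and grips with 20 to 120 N. Pads are 22 mm wide; open, the fingers measure 114 mm over their backs; the gripper's body (76 mm by 85 mm) begins 54 mm behind the grasp point. The pads swing forward as they close: fully open they stand 13 mm farther back than shut.
Start: joints at [-1.41, 0.477, 0.022, 1.555, -0.011, 1.109, -0.083], TCP at [0.179, 0.651, 0.231] pointing down, gripper open.
Joint ranges: [-2.96, 2.96], [-0.34, 2.1], [-1.41, 1.46], [0.24, 2.44], [-1.37, 4.51], [0.17, 1.92], [-2.96, 2.96]. Speed limits (rad/s): [2.39, 2.39, 3.14, 3.14, 3.14, 3.14, 3.14].

## Interface

Orientations are given as a unit quaternion [w, x, y, z].
In Python, from station import bot gives the robot as it stands.
- The arm moves only by the tool step_arm, never from a script. Its argument "increments" is a list of rows, each a list of 7 numbers: the shift along the tool's x, y, z in cm, then the turn, a rotation vector about the tool's x, y, z in degrees, then the closure, from 0 (fully open) to 1 (shut). A call has 1 to 20 rows; each row shifts and turns the commanded pose from where the row before left it, along the tool's axes as they then stand; what a row does not reach is not made up. A row lasts 1/10 s, in which the tool goes at most 50 mm and 8.59 degrees, less where a joint would pass 70% of its speed; a pose out of reach is approached as far as the arm can. A call is refused whole if a number of a shift passes 5 or a number of a turn 8.59, either way. A call with a gripper value outside its range is refused whole. The fingers move at their own pace and stop on an object; "squeeze" is the grip in N (left out, the last holds). Time passes only in rows, so rows that do not move let the fingers close. It gives the time, the measured TCP pose, the force and the opening at its end, in the units of the state.
- bot.get_obs(): the state, without advancing time (a new reading comes with each control period).
- bot.read_camera(name): name is "scene" or "side" or "wrist"; returns a dict with "pixels" (480x640x3 uint8, red, green, blue), "vertical_fov" (degrees; the focal length in pixels is half the picture's height over the tangent of half this angle, whatever the lens; pixels are square), "cx", "cy" (the principal point, pixels), "camera_from_world" (4x4, takes a point from world to camera coordinates). Camera axes: x right, y down, z forward; pixel columns grow to the right and rows downward; lengths in m; the calibration is good to about 2 mm. A picture is of the moment at which its call begins. There is no depth.
- bot.hand_in(): hands the job in, once; it reports no verdict.
Trained networks look in a picture, given as the dict that the camera call returned (one of the last four; its "shot" number tells which), for a name from the list of things; names that differ only in an ending like _2 or _b are one class to them, and where a whole thing is asked for, a point or a joint stands for the part that bears it (a point fixed in the world has none). Each returns a list of dicts, best first, with "score" (0 to 1); they miss things now and then, are a little off and sometimes report something else, mostly with a low value. They report only what shows in the picture. A call takes as long as a camera call. They do not tell look-alikes from the thing itself.
- bot.find_in(picture, query): "point" ([column, row] in pixels, amid what is visible of it).
- bot.cut_out(picture, query): "pixels" (480x640 bool, what is visible of it) and "point" ([column, row] in pixels, amid what is visible of it).
- bot.pinpoint(picture, query): "point" ([column, row] in pixels: a listed point, or the origin of a listed thing).
The state is a dict: "t": time; "q": joint angles; "joint_vel": joint speeds; "joint_torque": joint torques, N m; "eef_pos": TCP position; "tool_rot": TCP orientation; "contact_force": force on the tool from outside, world axes, zero at the start; "torque": the same for the moment, N m; "gripper_width": opening from 0.0 (shut) to 1.0 (fully open).
Only numpy, scipy, OpenCV 4.12 (cv2) and the standard library are available. Lean on these libraries where they do the work, as an engineer would, in place of code of your own. Each camera call takes 0.05 s, during which the arm holds its last target.

## Task

Get the laser marker ready for a lens check: pick up the brush and with it, never with the fingers, sweep the three metal slugs along the slotted bed into the blue tray at its far end, then stand the brush back upright on its black mat and let go. Then take the cover of the white chamber by its handle bar, lift it against its spring until its yellow pointer is level with the red mark, and finish while still holding it there. Leave everything else, the red mark included, where it is.

Things in the scene. Friction and masses are not known exactly. Their poses are not given: they have to be found in the camera images.
- bed: Fixed aluminium bed with dark slots, and a blue catch tray at its far end. Origin on the table, x axis = sweeping direction (away from the robot) along the slots, y to the left, z up. The bed's flat top is 40 mm high and reaches from x = -130 to +90 mm; low side walls (12 mm above the top, inner faces at y = -60 and +60 mm) run along it, both ends are open. The tray is x = 90 to 210 mm inside, same width, floor 6 mm high, side walls 50 mm high, end wall 55 mm high.
- slug_round: Loose brass slug, upright cylinder of diameter 22 mm, 18 mm high, about 50 g, lying on the bed; origin in the centre of its underside.
- slug_square: Loose steel block 20 x 20 x 16 mm, about 45 g, lying on the bed; origin in the centre of its underside.
- slug_copper: Loose copper block 22 x 18 x 18 mm, about 55 g, lying on the bed; origin in the centre of its underside. All slugs start between x = -46 and +60 mm of the bed.
- brush: Loose block brush, 160 g, standing upright on the mat on its stiff (rigid) bristles. Origin in the centre of its underside, z up. Its head is 36 mm thick (x) by 104 mm wide (y) by 40 mm high; on top, in the centre, a green upright grip 24 mm (x) by 40 mm (y), from 40 to 105 mm above the underside. It pushes with either of its wide faces (facing +x or -x) and fits between the bed's side walls with 8 mm to spare each side.
- mat: Fixed black rubber mat 140 mm (x) by 160 mm (y), 4 mm thick, where the brush stands; origin in the centre of its underside, on the table. It lies on one side of the bed, the chamber on the other; which is left and which right varies.
- chamber: Fixed white open-topped marking chamber with a grey cover hinged at its far side. Origin on the table, straight below the middle of the handle bar of the shut cover; x axis from the handle to the hinge, y to the left, z up. The walls take x = 50 to 210 mm, y = -85 to +85 mm, up to 108 mm; a thin white arc with the red mark stands beside it at y = 122 mm (118 to 138 mm with the mark), up to 250 mm high.
- handle (a point): Steel handle bar of the cover, round, 16 mm in diameter, 116 mm long along its y axis, fixed to the cover. Origin on the bar's axis at its middle; 114 mm above the table when shut. It stands 50 mm in front of the cover's front edge, joined by two 8 mm brackets near its ends (at y = -54 and +54 mm), so there are 42 mm of free room between bar and cover edge and about 100 mm of free bar between the brackets. The bar turns with the cover.
- lid (a joint): Angle of the cover, rad: 0 shut (level), growing as the handle goes up; at most 1.3. A spring pulls it shut: lifting it takes about 5 N at the handle at first and 6 to 7 N near the mark; let go, it falls shut. Its hinge axis runs along the chamber's y axis at x = 200 mm, 114 mm above the table, 200 mm from the bar's axis; as it opens, the handle goes up and away from the robot.
- pointer_tip (a point): Outer end of the yellow pointer, a 20 x 30 x 8 mm block on the left (y) edge of the cover, 135 mm from the hinge axis; the frame turns with the cover.
- mark_tip (a point): Inner face of the red mark, a 28 x 20 x 8 mm block on the arc just outside the pointer, 135 mm from the hinge axis. The pointer tip meets this point when the cover stands at the marked angle.
- mark (a joint): Angle of the red mark about the same hinge, rad, on the same scale as the cover's angle (0.40 to 0.75): the cover is at the mark when both are equal. Set by friction; do not move it.
- tape: Bystander: orange roll, 84 mm across, 24 mm high, beyond the mat; origin in the centre of its underside.
- bottle: Bystander: white bottle with blue cap, 56 mm across, 140 mm high, beyond the mat; origin in the centre of its underside.
- screwdriver: Bystander: screwdriver lying on the table's left part; origin at its underside.
- tag: Bystander: aluminium plate 50 x 80 x 6 mm lying on the table in front of the chamber; origin in the centre of its underside.
Things that resemble listed ones, but are neither listed nor needed, are in the scene too. Of the things like the mat, leave any that is turquoise; of the rest the larger one is meant.

How it is judged:
On the way, in this order (a step that is already met when the one before it is completed fails the run):
1. the brush is held by the fingers, down on the bed (contact force between the fingers and brush above 0.5 N and x of brush in the frame of bed between -0.16 and 0.09 m and y of brush in the frame of bed between -0.06 and 0.06 m and z of brush in the frame of bed below 0.055 m), for 0.1 s.
2. all three slugs lie in the blue tray (x of each of slug_round, slug_square, slug_copper in the frame of bed below 0.212 m and y of slug_round in the frame of bed between -0.062 and 0.062 m and ((x of slug_round in the frame of bed above 0.086 m and z of slug_round in the frame of bed below 0.034 m) or (x of slug_round in the frame of bed above 0.097 m and z of slug_round in the frame of bed below 0.05 m)) and y of slug_square in the frame of bed between -0.062 and 0.062 m and ((x of slug_square in the frame of bed above 0.086 m and z of slug_square in the frame of bed below 0.034 m) or (x of slug_square in the frame of bed above 0.097 m and z of slug_square in the frame of bed below 0.05 m)) and y of slug_copper in the frame of bed between -0.062 and 0.062 m and ((x of slug_copper in the frame of bed above 0.086 m and z of slug_copper in the frame of bed below 0.034 m) or (x of slug_copper in the frame of bed above 0.097 m and z of slug_copper in the frame of bed below 0.05 m))), for 0.2 s.
3. the brush stands upright on its mat, let go (x of brush in the frame of mat between -0.06 and 0.06 m and y of brush in the frame of mat between -0.07 and 0.07 m and angle between brush's own z axis and vertical below 0.15 rad and height (world z) of brush below 0.012 m and contact force between each of the arm, the fingers and brush below 0.2 N and linear speed of brush below 0.03 m/s), for 0.2 s.
4. the cover is held by its handle with pointer and mark level (angle between the x axis of pointer_tip and the x axis of mark_tip, either way round below 0.08 rad and contact force between the fingers and lid_c2 above 1 N and velocity of joint lid between -0.06 and 0.06 rad/s), for 0.5 s.
At the end, for the whole second after the job is handed in: The fingers hold the cover's handle (over 1 N), the cover still and within 0.08 rad (4.6 degrees) of the red mark; the three slugs lie in the blue tray; the brush stands upright and untouched on the mat (its centre over the mat, at least about 10 mm inside its edge) (all of step 2 and all of step 3 and all of step 4); the arm keeps its last pose, push and grip.
It fails at once if a slug is touched with the fingers or arm instead of the brush (contact force between any of the fingers, the arm and slug_round above 0.5 N or contact force between any of the fingers, the arm and slug_square above 0.5 N or contact force between any of the fingers, the arm and slug_copper above 0.5 N).
It fails at once if a bystander is moved by more than 30 mm (distance of any of tape, bottle, screwdriver, tag from where it was at the start of the episode above 0.03 m).
It fails at once if the red mark is moved (distance of mark_tip from where it was at the start of the episode above 0.012 m).
It also fails if it takes over 64 s, if anything falls off the work surface, if the arm or the gripper's body presses on something with over 40 N, if the wrist force passes 120 N, or if a joint passes its speed limit or range.

## Working session

There is one attempt and no reset: what is moved stays moved. The work goes in short steps, Python scripts to look and compute and a tool call to move; the robot and the scene stay as the last step left them, time stands still between calls to the robot, and variables do not carry over. Pictures are saved under pics/ and viewed, and the job is handed in when it is done.

Besides the shell and the picture viewer there is one more tool, called after "Call:" in YAML: its name, and indented under it one key for each argument. step_arm: Moves the arm, as the interface text tells. Its arguments: {"type":"object","properties":{"increments":{"type":"array"},"squeeze":{"type":"number"}},"required":["increments"]}

```bash
ls; mkdir -p pics; cat > h.py <<'E'
import numpy as np, cv2
from station import bot
def K(p):
    f=240/np.tan(np.radians(p["vertical_fov"])/2); return f,p["cx"],p["cy"]
def proj(p,X):
    f,cx,cy=K(p); c=np.array(p["camera_from_world"])@np.append(X,1); return np.array([cx+f*c[0]/c[2],cy+f*c[1]/c[2]])
def ray(p,uv):
    f,cx,cy=K(p); T=np.array(p["camera_from_world"]); R=T[:3,:3]; o=-R.T@T[:3,3]
    d=R.T@np.array([(uv[0]-cx)/f,(uv[1]-cy)/f,1]); return o,d/np.linalg.norm(d)
def atz(p,uv,z):
    o,d=ray(p,uv); return o+d*(z-o[2])/d[2]
def save(p,n): cv2.imwrite(f"pics/{n}.png",cv2.cvtColor(p["pixels"],cv2.COLOR_RGB2BGR))
E
python3 - <<'E'
from h import *
for n in ("scene","side","wrist"):
    p=bot.read_camera(n); save(p,n+"0"); print(n,p["vertical_fov"],p["cx"],p["cy"],p.get("shot"));print(np.round(p["camera_from_world"],3))
    for q in ["bed","slug_round","slug_square","slug_copper","brush","mat","chamber","handle","pointer_tip","mark_tip","tape","bottle","tag","screwdriver"]:
        try: print(q,[(np.round(r["point"],1).tolist(),round(r["score"],2)) for r in bot.pinpoint(p,q)][:3])
        except Exception as e: print(q,e)
o=bot.get_obs(); print(o)
E
```

```text
pics
scene 57.79358938454454 316.9617280016744 241.16408358947587 1
[[ 0.687  0.727 -0.007 -0.379]
 [ 0.625 -0.596 -0.504 -0.202]
 [-0.371  0.342 -0.864  1.175]
 [ 0.     0.     0.     1.   ]]
bed [([308.9, 309.2], 0.69), ([391.4, 202.8], 0.33)]
slug_round [([304.3, 284.2], 0.56)]
slug_square [([293.4, 311.4], 0.42)]
slug_copper [([311.7, 328.7], 0.57)]
brush [([391.3, 201.7], 0.62), ([309.8, 329.1], 0.18)]
mat [([318.5, 169.5], 0.92), ([457.0, 177.3], 0.67), ([386.1, 201.8], 0.56)]
chamber [([171.6, 367.7], 0.79), ([225.5, 330.8], 0.61)]
handle [([156.9, 355.9], 0.75)]
pointer_tip [([224.8, 332.8], 0.94)]
mark_tip [([224.4, 327.6], 0.71), ([167.1, 346.5], 0.23)]
tape [([432.1, 245.6], 0.91)]
bottle [([463.2, 234.9], 0.82), ([431.5, 245.0], 0.62)]
tag [([169.0, 346.7], 0.75)]
screwdriver [([399.2, 143.0], 0.88), ([173.1, 368.0], 0.17)]
side 49.773330988500405 319.99585356131206 252.08650026283962 2
[[ 0.818 -0.575  0.018 -0.362]
 [-0.422 -0.621 -0.661  0.315]
 [ 0.391  0.533 -0.751  1.01 ]
 [ 0.     0.     0.     1.   ]]
bed [([359.7, 297.0], 0.56)]
slug_round [([343.5, 285.2], 0.64)
[... 882 characters left out ...]

{'t': 2.25, 'q': array([-1.41011081,  0.47697622,  0.02239959,  1.55540412, -0.01150377,
        1.10930746, -0.08311789]), 'joint_vel': array([ 0.00054447, -0.0005545 , -0.00103096, -0.00131395,  0.00117137,
        0.00071078,  0.00184922]), 'joint_torque': array([-1.44476917e-04, -5.96315324e+01,  1.60622656e+00, -2.81540608e+01,
        1.24579249e-02,  1.69009858e-03, -8.37551511e-06]), 'eef_pos': array([0.17924945, 0.65077819, 0.23132211]), 'tool_rot': array([-1.77543119e-05,  7.95487166e-01,  6.05970435e-01,  6.51754934e-06]), 'contact_force': array([-0.3300708 , -0.03917954, -0.50147179]), 'torque': array([-0.0508481 , -0.03141504,  0.02167591]), 'gripper_width': 0.9993055111363304}
```

View pics/scene0.png

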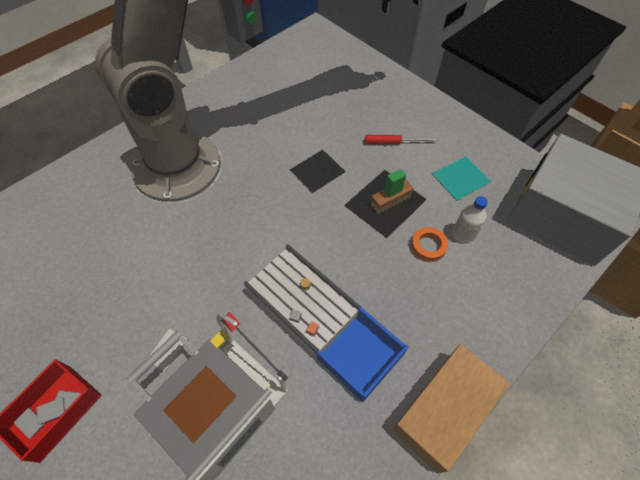

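View pics/side0.png

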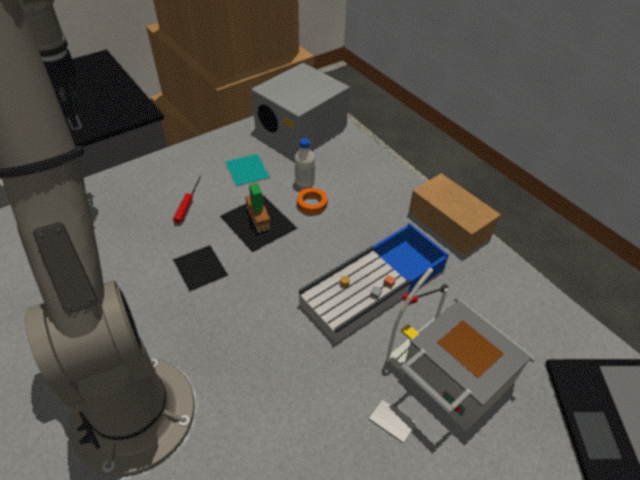

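```bash
python3 - <<'E'
import cv2
a=cv2.imread("pics/scene0.png"); b=cv2.imread("pics/side0.png")
def crop(im,x,y,w,h,s,n): cv2.imwrite(f"pics/{n}.png",cv2.resize(im[y:y+h,x:x+w],None,fx=s,fy=s,interpolation=cv2.INTER_CUBIC))
crop(a,235,235,180,165,4,"c1"); crop(a,335,155,110,120,5,"c2"); crop(a,120,300,180,180,3.3,"c3")
crop(b,295,220,160,125,5,"c4"); crop(b,215,160,120,100,5,"c5"); crop(b,360,260,180,180,3.3,"c6")
E
```

```text
(no output)
```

View pics/c1.png

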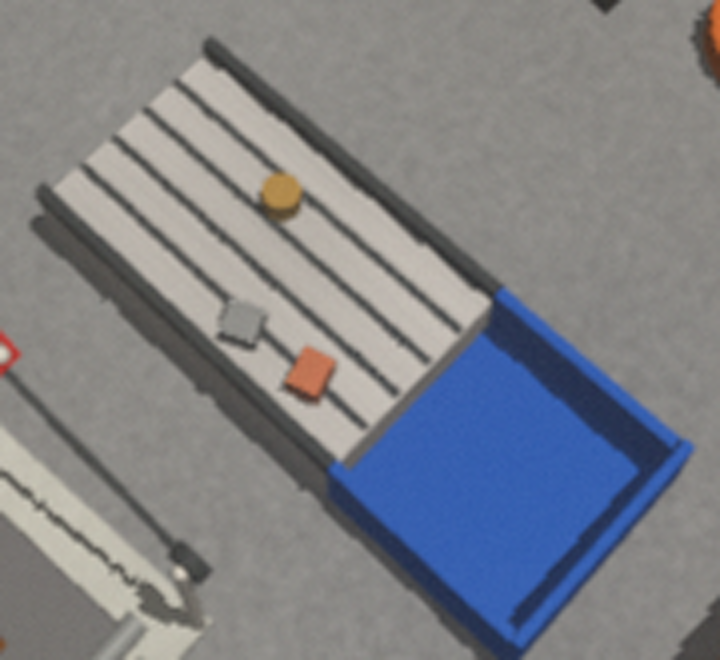

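View pics/c2.png

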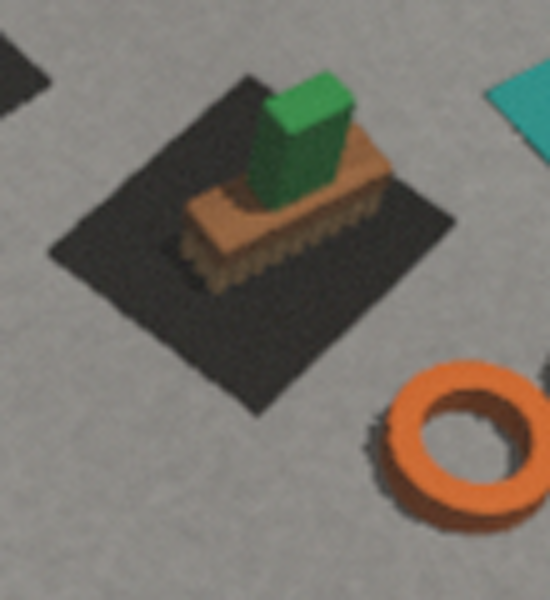

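View pics/c3.png

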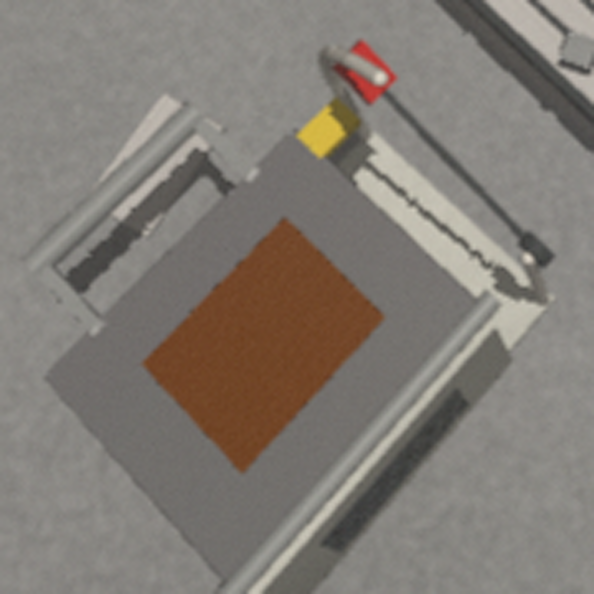

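View pics/c4.png

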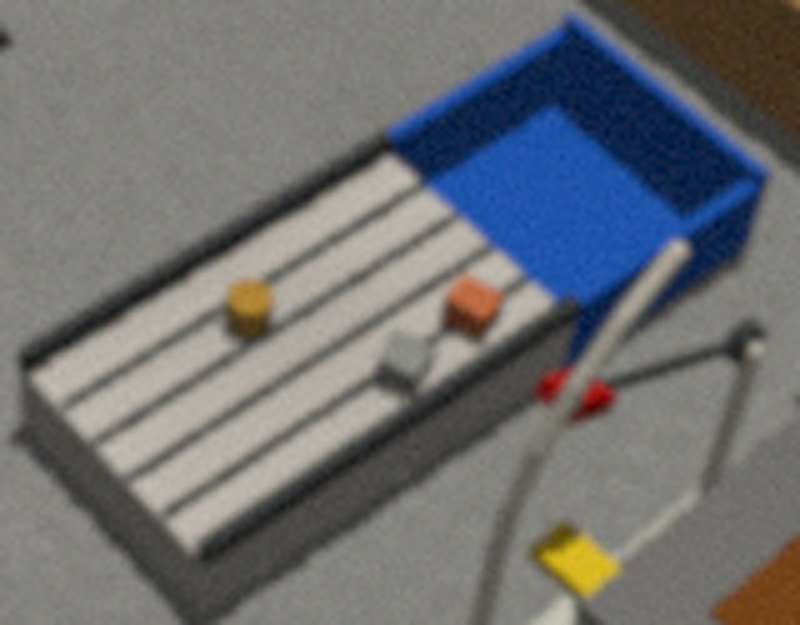

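View pics/c5.png

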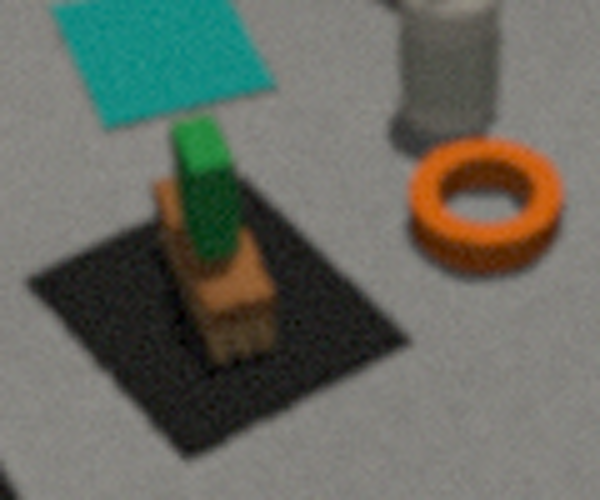

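View pics/c6.png

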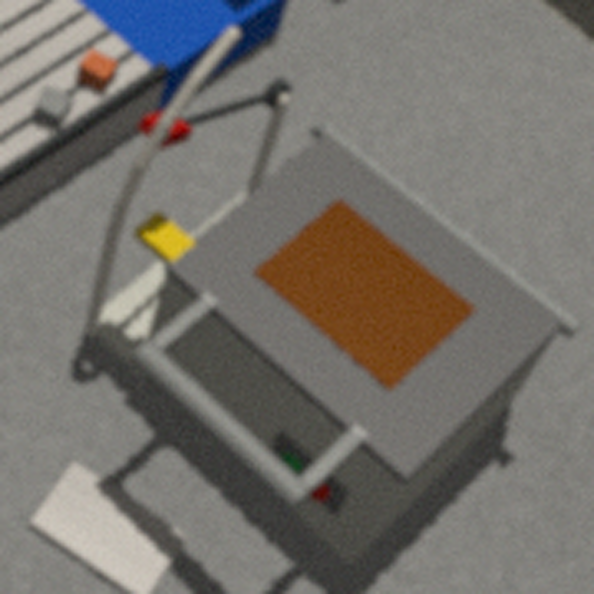

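```bash
cat > fit.py <<'E'
from h import *
from scipy.optimize import least_squares
import pickle
ps=bot.read_camera("scene"); pd=bot.read_camera("side")
pickle.dump((ps,pd),open("cal.pkl","wb"))
def C(x,y,s): return lambda a,b:(x+(a+.5)/s-.5,y+(b+.5)/s-.5)
c1=C(235,235,4);c2=C(335,155,5);c3=C(120,300,3.3);c4=C(295,220,5);c5=C(215,160,5);c6=C(360,260,3.3)
def fit(pts,x0,name):
    def f(v):
        c,s=np.cos(v[2]),np.sin(v[2]); r=[]
        for p,X,uv in pts: r+=list(proj(p,[v[0]+c*X[0]-s*X[1],v[1]+s*X[0]+c*X[1],X[2]])-uv)
        return r
    s=least_squares(f,x0,loss="soft_l1"); print(name,np.round(s.x,4),np.degrees(s.x[2]).round(2)); print(np.round(np.array(f(s.x)).reshape(-1,2),1).tolist()); return s.x
k=.001
bed=fit([(ps,(-.13,.06,.04),c1(203,58)),(ps,(-.13,-.06,.04),c1(50,190)),(ps,(.09,.06,.04),c1(490,302)),(ps,(.09,-.06,.04),c1(345,465)),(ps,(.21,.06,.006),c1(640,470)),
(pd,(-.13,.06,.04),c4(32,375)),(pd,(-.13,-.06,.04),c4(195,550)),(pd,(.09,.06,.04),c4(390,152)),(pd,(.09,-.06,.04),c4(555,298)),(pd,(.21,.06,.006),c4(552,107)),(pd,(.21,-.06,.006),c4(685,213))],[.6,.05,0],"bed")
S=[c2(250,75),c2(455,220),c2(258,415),c2(50,252)];D=[c5(28,283),c5(245,178),c5(408,342),c5(190,458)]
for p,L in((ps,S),(pd,D)): print("mat corners",[np.round(atz(p,u,.004)[:2],3).tolist() for u in L])
mat=fit([(ps,(-.07,.08,.004),S[0]),(ps,(.07,.08,.004),S[1]),(ps,(.07,-.08,.004),S[2]),(ps,(-.07,-.08,.004),S[3]),(pd,(-.07,.08,.004),D[0]),(pd,(.07,.08,.004),D[1]),(pd,(.07,-.08,.004),D[2]),(pd,(-.07,-.08,.004),D[3])],[.6,.3,0],"mat")
z=.044;t=.109
br=fit([(ps,(-.012,-.02,t),c2(265,98)),(ps,(-.012,.02,t),c2(325,70)),(ps,(.012,.02,t),c2(355,100)),(ps,(.012,-.02,t),c2(292,133)),(ps,(-.018,-.052,z),c2(185,207)),(ps,(.018,-.052,z),c2(230,255)),(ps,(.018,.052,z),c2(392,175)),
(pd,(-.012,.02,t),c5(172,125)),(pd,(.012,.02,t),c5(215,118)),(pd,(.012,-.02,t),c5(240,165)),(pd,(-.018,.052,z),c5(155,182)),(pd,(-.018,-.052,z),c5(205,308)),(pd,(.018,-.052,z),c5(274,295))],[.6,.3,0],"brush")
h=.114
ch=fit([(ps,(0,.058,h),c3(195,115)),(ps,(0,-.058,h),c3(35,265)),(pd,(0,.058,h),c6(145,348)),(pd,(0,-.058,h),c6(298,492))],[.5,-.2,0],"handle")
for n,X,L in (("handle",(0,0),None),): pass
for p,L in((ps,[c3(497,295),c3(225,590),c3(46,378),(224.8,332.8)]),(pd,[c6(320,132),c6(572,326),c6(405,478),(404.7,327.8)])):
    for u in L:
        w=atz(p,u,h)[:2]-ch[:2]; c,s=np.cos(ch[2]),np.sin(ch[2]); print("ch-frame",np.round([c*w[0]+s*w[1],-s*w[0]+c*w[1]],3))
def tri(a,b):
    o1,d1=ray(ps,a);o2,d2=ray(pd,b); A=np.c_[d1,-d2]; t=np.linalg.lstsq(A,o2-o1,rcond=None)[0]; p,q=o1+t[0]*d1,o2+t[1]*d2; return (p+q)/2,np.linalg.norm(p-q)
def loc(P,v):
    c,s=np.cos(v[2]),np.sin(v[2]); w=np.array(P)-[v[0],v[1],0]; return np.array([c*w[0]+s*w[1],-s*w[0]+c*w[1],w[2]])
for n,a,b in (("pinp",(224.4,327.6),(419.9,306.2)),("red",c3(365,72),c6(165,128))):
    P,e=tri(a,b);l=loc(P,ch);print(n,P.round(3),e.round(4),l.round(3),"ang",np.arctan2(l[2]-.114,.2-l[0]).round(3),np.hypot(l[2]-.114,.2-l[0]).round(3))
for n,hh,a,b in(("round",.018,c1(281,190),c4(250,295)),("sq",.016,c1(243,319),c4(406,350)),("cop",.018,c1(311,368),c4(475,293))):
    for p,u in((ps,a),(pd,b)): print(n,loc(atz(p,u,.04+hh),bed).round(3))
pickle.dump(dict(bed=bed,mat=mat,brush=br,ch=ch),open("pose.pkl","wb"))
E
python3 fit.py
```

```text
bed [ 0.5439 -0.0184  0.0623] 3.57
[[-0.0, -1.7], [-0.4, 0.2], [1.4, -1.3], [-0.8, -1.1], [6.4, -0.6], [-0.8, -0.1], [0.8, 0.8], [0.0, -0.5], [2.3, 1.2], [0.8, -4.0], [9.0, 3.1]]
mat corners [[0.397, 0.394], [0.533, 0.399], [0.541, 0.24], [0.404, 0.235]]
mat corners [[0.393, 0.389], [0.53, 0.396], [0.535, 0.24], [0.401, 0.234]]
mat [0.4674 0.3166 0.0446] 2.56
[[-1.0, -0.5], [0.4, 0.1], [-0.2, -0.1], [-1.4, -0.3], [-0.4, -1.1], [0.4, -1.3], [1.9, -0.7], [0.0, 0.2]]
brush [ 0.4747  0.3278 -0.2378] -13.62
[[-1.6, 0.3], [0.4, -0.8], [0.4, 0.2], [-1.1, 0.4], [-1.2, -1.2], [-2.0, -0.3], [0.5, -1.6], [-0.1, -0.9], [0.5, -1.7], [0.2, -1.0], [-0.2, -0.6], [1.3, 0.5], [1.1, -0.4]]
handle [ 0.4537 -0.3146  0.0842] 4.83
[[2.0, -1.3], [-0.1, 0.2], [-0.3, -0.2], [1.2, 2.0]]
ch-frame [0.199 0.098]
ch-frame [ 0.198 -0.089]
ch-frame [ 0.052 -0.089]
ch-frame [0.062 0.114]
ch-frame [0.194 0.093]
ch-frame [ 0.2   -0.088]
ch-frame [ 0.052 -0.086]
ch-frame [0.061 0.113]
pinp [ 0.525 -0.199  0.178] 0.0083 [0.081 0.11  0.178] ang 0.492 0.135
red [ 0.521 -0.18   0.179] 0.0018 [0.079 0.129 0.179] ang 0.492 0.138
round [-0.03   0.022  0.058]
round [-0.032  0.023  0.058]
sq [ 0.005 -0.044  0.056]
sq [ 0.004 -0.042  0.056]
cop [ 0.05  -0.04   0.058]
cop [ 0.049 -0.039  0.058]
```

```bash
cat > plan.py <<'E'
from h import *
from scipy.linalg import logm
from scipy.spatial.transform import Rotation as Ro
import pickle
P=pickle.load(open("pose.pkl","rb"))
def cur():
    o=bot.get_obs(); T=np.eye(4); q=o["tool_rot"]; T[:3,:3]=Ro.from_quat([q[1],q[2],q[3],q[0]]).as_matrix(); T[:3,3]=o["eef_pos"]; return o,T
def goal(pos,yaw,tilt=0):
    # tilt: rotate about frame y so that -x goes up (lid opening)
    c,s=np.cos(yaw),np.sin(yaw); R=np.array([[c,s,0],[s,-c,0],[0,0,-1.]])
    ay=np.array([-s,c,0]); T=np.eye(4); T[:3,:3]=Ro.from_rotvec(tilt*ay).as_matrix()@R; T[:3,3]=pos; return T
def W(v,X): c,s=np.cos(v[2]),np.sin(v[2]); return np.array([v[0]+c*X[0]-s*X[1],v[1]+s*X[0]+c*X[1],X[2]])
def twist(A,B,N):
    L=np.real(logm(np.linalg.inv(A)@B))/N; return np.round(np.r_[L[:3,3]*100,np.degrees([L[2,1],L[0,2],L[1,0]])],2)
E
python3 - <<'E'
from plan import *
o,T=cur(); print(o["t"],T[:3,3])
b=P["brush"]; print("b",b)
G=goal([b[0],b[1],.20],b[2]); print(twist(T,G,11).tolist())
A=T
for i in range(11):
    pass
p=pickle.load(open("cal.pkl","rb"))[0]
print("bottle",atz(p,(463,235),0),"tape",atz(p,(432,245),.0))
E
```

```text
2.35 [0.17927897 0.65079106 0.23132235]
b [ 0.47466423  0.32779568 -0.23775383]
[0.91, 4.31, 0.28, -0.0, -0.0, 8.02]
bottle [0.66422709 0.38290405 0.        ] tape [ 6.30021919e-01  3.06334689e-01 -1.11022302e-16]
```

Call:
step_arm:
  increments:
    - [0.91,4.31,0.28,0,0,8.02,0]
    - [0.91,4.31,0.28,0,0,8.02,0]
    - [0.91,4.31,0.28,0,0,8.02,0]
    - [0.91,4.31,0.28,0,0,8.02,0]
    - [0.91,4.31,0.28,0,0,8.02,0]
    - [0.91,4.31,0.28,0,0,8.02,0]
    - [0.91,4.31,0.28,0,0,8.02,0]
    - [0.91,4.31,0.28,0,0,8.02,0]
    - [0.91,4.31,0.28,0,0,8.02,0]
    - [0.91,4.31,0.28,0,0,8.02,0]
    - [0.91,4.31,0.28,0,0,8.02,0]
    - [0,0,0,0,0,0,0]
    - [0,0,0,0,0,0,0]

```text
t: 3.65
eef_pos: [0.4972, 0.3477, 0.2008]
tool_rot: [-0.0, 0.993, -0.119, 0.0]
contact_force: [-0.4, 1.2, 0.7]
gripper_width: 1.002
```

```bash
python3 - <<'E'
from plan import *
o,T=cur(); print(o["t"],T[:3,3],o["q"].round(2),o["contact_force"])
b=P["brush"]
G=goal([b[0],b[1],.056],b[2]); print(twist(T,G,1).tolist())
p=bot.read_camera("wrist"); save(p,"w1")
E
```

```text
3.65 [0.49723826 0.34767733 0.20081245] [-1.06  0.42  0.46  1.78 -0.22  0.99 -0.75] [-0.37083139  1.19349455  0.66233208]
[-1.72, 2.47, 14.48, -0.03, -0.0, -0.08]
```

View pics/w1.png

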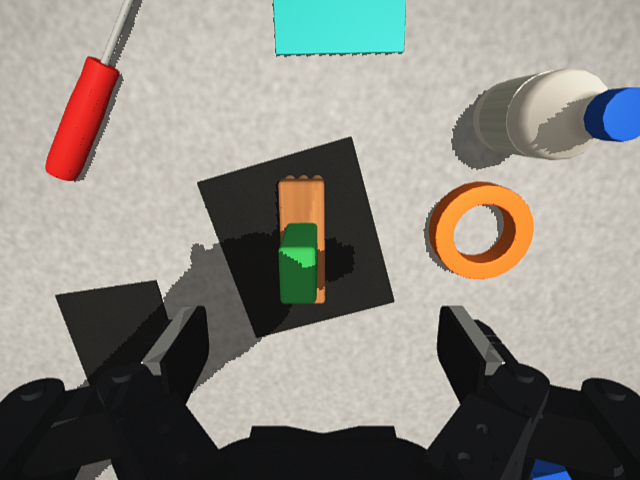

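Call:
step_arm:
  increments:
    - [-0.86,1.25,0,0,0,0,0]
    - [-0.86,1.22,0,0,0,0,0]
    - [0,0,2.5,0,0,0,0]
    - [0,0,4,0,0,0,0]
    - [0,0,4,0,0,0,0]
    - [0,0,2.5,0,0,0,0]
    - [0,0,1.48,0,0,0,0]
    - [0,0,0,0,0,0,0]
  squeeze: 60

```text
t: 4.5
eef_pos: [0.473, 0.3293, 0.0539]
tool_rot: [0.001, 0.993, -0.117, -0.001]
contact_force: [-0.1, -0.6, 0.4]
gripper_width: 0.997
```

```bash
python3 - <<'E'
from plan import *
o,T=cur(); print(o["t"],T[:3,3],o["contact_force"])
b=P["brush"]
G=goal([b[0],b[1],.056],b[2]); print(twist(T,G,1).tolist())
p=bot.read_camera("wrist"); save(p,"w2")
E
```

```text
4.5 [0.47299887 0.32930478 0.05393707] [-0.1255106  -0.5955436   0.35352453]
[0.2, 0.11, -0.21, 0.13, 0.12, 0.14]
```

View pics/w2.png

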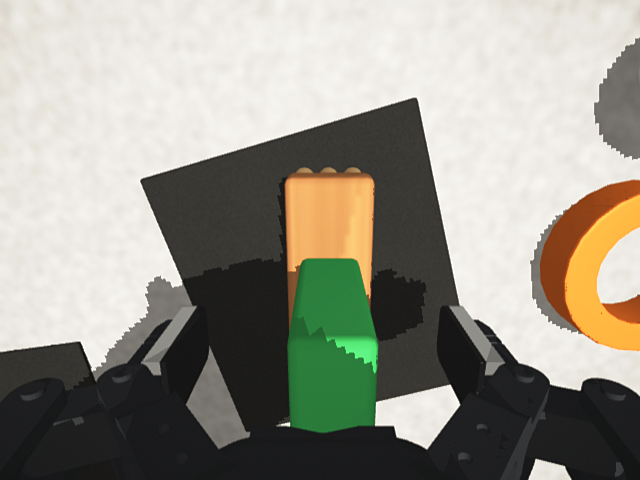

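Call:
step_arm:
  increments:
    - [0.2,0,0,0,0,0,1]
    - [0,0,0,0,0,0,1]
    - [0,0,0,0,0,0,1]
    - [0,0,0,0,0,0,1]
    - [0,0,0,0,0,0,1]
    - [0,0,0,0,0,0,1]
    - [0,0,0,0,0,0,1]
    - [0,0,0,0,0,0,1]
  squeeze: 60

```text
t: 5.35
eef_pos: [0.4766, 0.3283, 0.0564]
tool_rot: [-0.0, 0.993, -0.119, 0.0]
contact_force: [-1.2, -1.4, 5.9]
gripper_width: 0.274
```

```bash
python3 - <<'E'
from plan import *
o,T=cur(); print(o["t"],T[:3,3],o["contact_force"],o["gripper_width"])
v=P["bed"]
w=W(v,[-.088,0,.054-.004+.04]); print("target",w)
H=goal([T[0,3],T[1,3],.16],P["brush"][2])
G=goal([w[0],w[1],.16],v[2]); print(twist(H,G,9).tolist(),twist(T,H,1).tolist())
E
```

```text
5.35 [0.4765905  0.32834668 0.05635374] [-1.20413383 -1.36013024  5.87064588] 0.27363192547080223
target [ 0.4560788  -0.02389315  0.09      ]
[0.12, 3.93, 0.0, 0.0, 0.0, -1.91] [0.0, -0.0, -10.36, -0.05, -0.02, -0.01]
```

Call:
step_arm:
  increments:
    - [0,0,-2,0,0,0,1]
    - [0,0,-4,0,0,0,1]
    - [0,0,-4,0,0,0,1]
    - [0.12,3.93,-1,0,0,-1.91,1]
    - [0.12,3.93,0,0,0,-1.91,1]
    - [0.12,3.93,0,0,0,-1.91,1]
    - [0.12,3.93,0,0,0,-1.91,1]
    - [0.12,3.93,0,0,0,-1.91,1]
    - [0.12,3.93,0,0,0,-1.91,1]
    - [0.12,3.93,0,0,0,-1.91,1]
    - [0.12,3.93,0,0,0,-1.91,1]
    - [0.12,3.93,0,0,0,-1.91,1]
    - [0,0,0,0,0,0,1]
    - [0,0,0,0,0,0,1]

```text
t: 6.75
eef_pos: [0.4498, -0.0243, 0.1655]
tool_rot: [-0.0, 1.0, 0.03, -0.0]
contact_force: [-0.3, 0.1, -2.4]
gripper_width: 0.27
```

```bash
python3 - <<'E'
from plan import *
o,T=cur(); print(o["t"],T[:3,3],o["contact_force"],o["gripper_width"],o["q"].round(2))
v=P["bed"]
w=W(v,[-.088,0,.054-.004+.04])
G=goal([w[0],w[1],.16],v[2]); print(twist(T,G,1).tolist())
a=bot.read_camera("scene"); b=bot.read_camera("side"); w=bot.read_camera("wrist")
save(a,"s3");save(b,"d3");save(w,"w3")
im=cv2.cvtColor(a["pixels"],cv2.COLOR_RGB2BGR)[170:400,200:430];im2=cv2.cvtColor(b["pixels"],cv2.COLOR_RGB2BGR)[150:380,250:480]
cv2.imwrite("pics/m3.png",cv2.resize(np.hstack([im,im2]),(800,400),interpolation=cv2.INTER_CUBIC))
E
```

```text
6.75 [ 0.4498468  -0.02426523  0.16553708] [-0.25968794  0.08156411 -2.41027001] 0.26962312700950886 [-0.57  0.21  0.56  2.17 -0.15  0.8   0.14]
[0.62, 0.0, 0.55, -0.01, 0.03, -0.17]
```

View pics/m3.png

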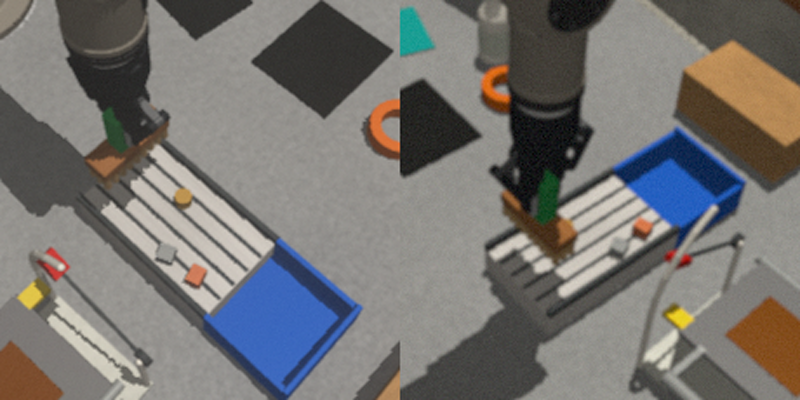

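View pics/w3.png

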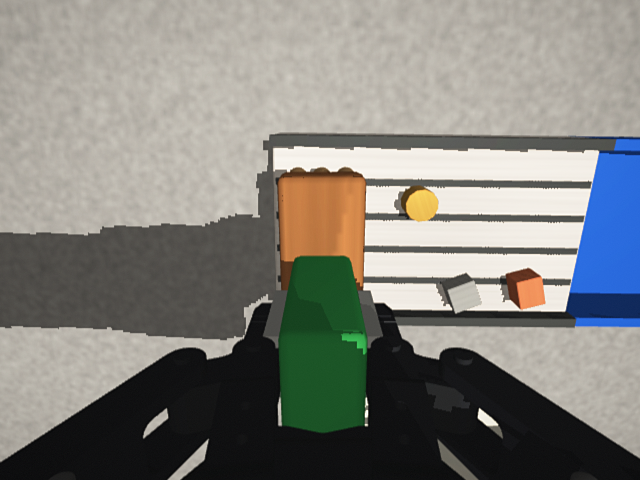

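```bash
python3 - <<'E'
from plan import *
o,T=cur(); v=P["bed"]
def loc(P,v):
    c,s=np.cos(v[2]),np.sin(v[2]); w=np.array(P)-[v[0],v[1],0]; return np.array([c*w[0]+s*w[1],-s*w[0]+c*w[1],w[2]])
w=bot.read_camera("wrist")
print("tcp",loc(T[:3,3],v))
zt=T[2,3]-.0524+.04
for u in((281,177),(363,172)): print("head",loc(atz(w,u,zt),v).round(4))
for u in((272,148),(598,151),(275,280)): print("bedtop inner L",loc(atz(w,u,.04),v).round(4))
for u in((570,312),): print("bedtop inner R end (wall top)",loc(atz(w,u,.052),v).round(4))
for u in((270,136),(612,138)): print("wall top outer L",loc(atz(w,u,.052),v).round(4))
i=cv2.cvtColor(w["pixels"],cv2.COLOR_RGB2BGR)[120:330,250:610]; cv2.imwrite("pics/w3c.png",cv2.resize(i,None,fx=2.2,fy=2.2))
E
```

```text
tcp [-0.09381714  0.00207246  0.16552665]
head [-0.1091  0.054   0.1531]
head [-0.0769  0.056   0.1531]
bedtop inner L [-0.1266  0.0573  0.04  ]
bedtop inner L [0.0914 0.0557 0.04  ]
bedtop inner L [-0.1277 -0.038   0.04  ]
bedtop inner R end (wall top) [ 0.0864 -0.0574  0.052 ]
wall top outer L [-0.126   0.0655  0.052 ]
wall top outer L [0.0904 0.0647 0.052 ]
```

View pics/w3c.png

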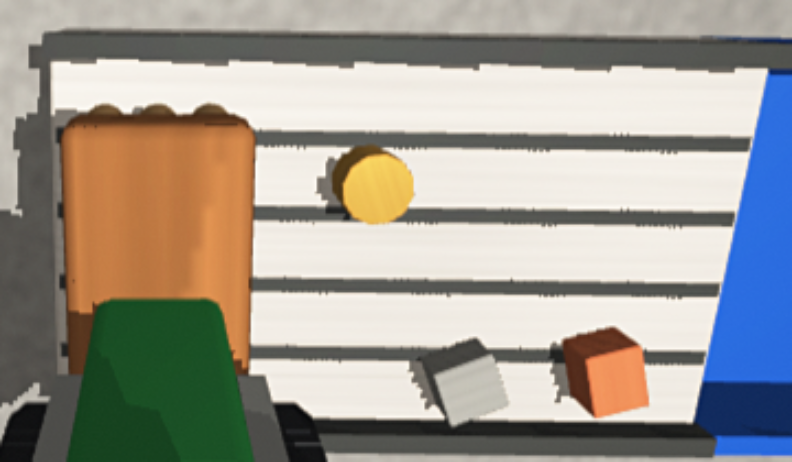

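```bash
python3 - <<'E'
from plan import *
o,T=cur(); v=P["bed"]
print(o["t"],T[:3,3],v,twist(T,goal(W(v,[-.088,-.001,.16]),v[2]),1))
E
```

```text
6.95 [ 0.45019136 -0.02214058  0.16552858] [ 0.54390792 -0.01841168  0.06232979] [ 0.58  0.31  0.55 -0.02  0.02  0.13]
```

Call:
step_arm:
  increments:
    - [0.29,0.16,0,0,0,0,1]
    - [0.29,0.15,0,0,0,0,1]
    - [0,0,1.5,0,0,0,1]
    - [0,0,2,0,0,0,1]
    - [0,0,1,0,0,0,1]
    - [0,0,0,0,0,0,1]
    - [0,0,0,0,0,0,1]

```text
t: 7.65
eef_pos: [0.4565, -0.0263, 0.1209]
tool_rot: [0.0, 1.0, 0.031, -0.0]
contact_force: [-0.5, 0.9, -2.5]
gripper_width: 0.272
```

```bash
python3 - <<'E'
from plan import *
o,T=cur(); v=P["bed"]
print(o["t"],T[:3,3],o["contact_force"],twist(T,goal(W(v,[-.088,-.001,.094]),v[2]),1))
w=bot.read_camera("wrist");save(w,"w4")
E
```

```text
7.65 [ 0.45652221 -0.02633017  0.12093412] [-0.45090744  0.92786933 -2.4660054 ] [-0.03 -0.15  2.69  0.01  0.   -0.01]
```

View pics/w4.png

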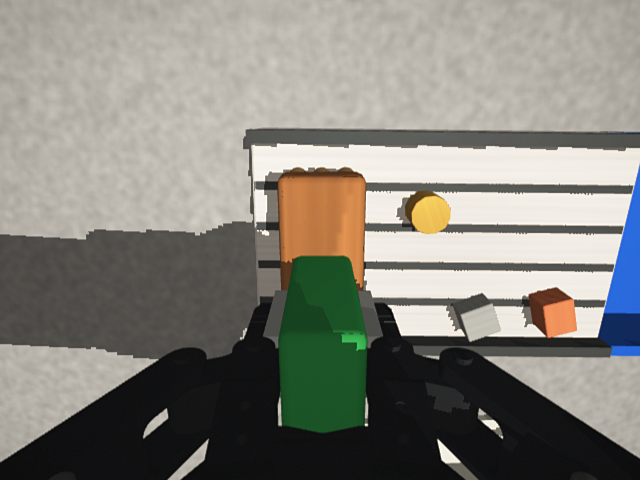

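Call:
step_arm:
  increments:
    - [0,-0.1,1,0,0,0,1]
    - [0,0,1,0,0,0,1]
    - [0,0,0.5,0,0,0,1]
    - [0,0,0.2,0,0,0,1]
    - [0,0,0,0,0,0,1]
    - [0,0,0,0,0,0,1]

```text
t: 8.3
eef_pos: [0.4563, -0.0253, 0.0938]
tool_rot: [0.0, 1.0, 0.031, 0.0]
contact_force: [1.2, -0.5, -1.4]
gripper_width: 0.273
```

```bash
python3 - <<'E'
from plan import *
o,T=cur(); v=P["bed"]
print(o["t"],T[:3,3],o["contact_force"],twist(T,goal(W(v,[-.088,-.001,.094]),v[2]),1),twist(T,goal(W(v,[.11,-.001,.094]),v[2]),1))
w=bot.read_camera("wrist");save(w,"w5");w=bot.read_camera("side");save(w,"d5")
E
```

```text
8.3 [ 0.45633539 -0.02531812  0.09376772] [ 1.20330283 -0.54168471 -1.44862792] [-0.02 -0.04 -0.02  0.   -0.01 -0.01] [ 1.978e+01 -5.000e-02 -2.000e-02  0.000e+00 -1.000e-02 -1.000e-02]
```

View pics/w5.png

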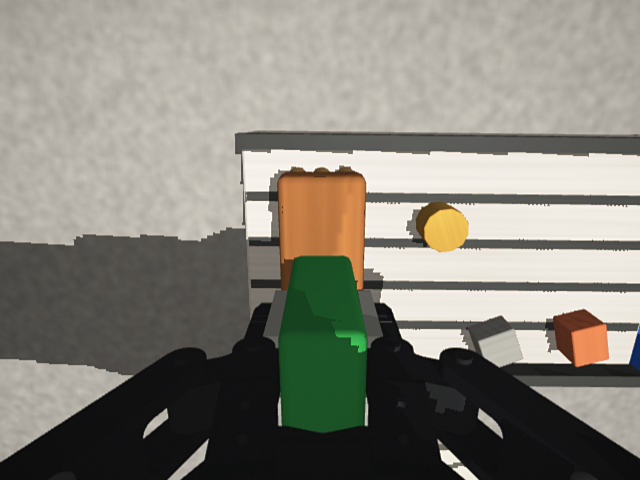

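View pics/d5.png

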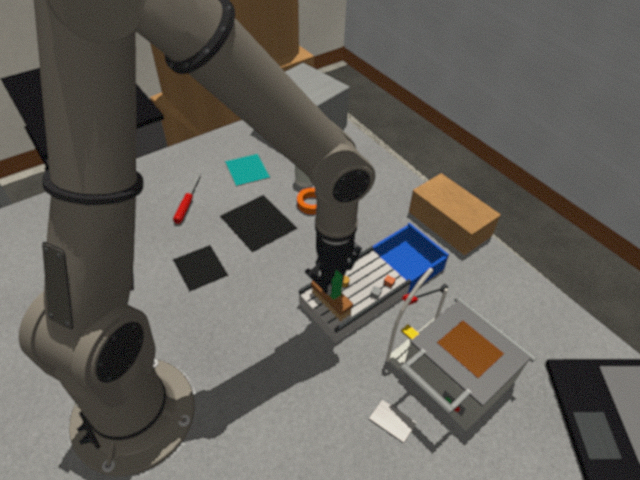

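Call:
step_arm:
  increments:
    - [0.4,0,0,0,0,0,1]
    - [0.8,0,0,0,0,0,1]
    - [0.8,0,0,0,0,0,1]
    - [0.8,0,0,0,0,0,1]
    - [0.8,0,0,0,0,0,1]
    - [0.8,0,0,0,0,0,1]
    - [0.8,0,0,0,0,0,1]
    - [0.8,0,0,0,0,0,1]
    - [0.8,0,0,0,0,0,1]
    - [0.8,0,0,0,0,0,1]
    - [0.8,0,0,0,0,0,1]
    - [0.8,0,0,0,0,0,1]
    - [0.8,0,0,0,0,0,1]
    - [0.8,0,0,0,0,0,1]
    - [0.8,0,0,0,0,0,1]
    - [0,0,0,0,0,0,1]

```text
t: 10.0
eef_pos: [0.5735, -0.0178, 0.0938]
tool_rot: [0.0, 1.0, 0.031, 0.001]
contact_force: [0.3, 1.2, -0.9]
gripper_width: 0.273
```

```bash
python3 - <<'E'
from plan import *
o,T=cur(); v=P["bed"]
print(o["t"],T[:3,3],o["contact_force"],twist(T,goal(W(v,[.11,-.001,.094]),v[2]),1))
w=bot.read_camera("wrist");save(w,"w6")
E
```

```text
10.0 [ 0.57349722 -0.01781779  0.09382251] [ 0.28256636  1.18670231 -0.94371193] [ 8.04 -0.02 -0.01  0.01 -0.09  0.02]
```

View pics/w6.png

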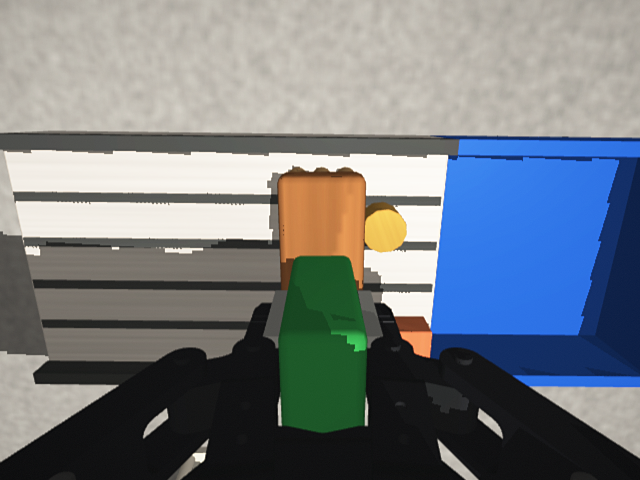

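Call:
step_arm:
  increments:
    - [0.6,0,0,0,0,0,1]
    - [0.8,0,0,0,0,0,1]
    - [0.8,0,0,0,0,0,1]
    - [0.8,0,0,0,0,0,1]
    - [0.8,0,0,0,0,0,1]
    - [0.8,0,0,0,0,0,1]
    - [0.8,0,0,0,0,0,1]
    - [0.8,0,0,0,0,0,1]
    - [0.8,0,0,0,0,0,1]
    - [0.8,0,0,0,0,0,1]
    - [0.3,0,0,0,0,0,1]
    - [0,0,0,0,0,0,1]
    - [0,0,0,0,0,0,1]
    - [0,0,0,0,0,0,1]

```text
t: 11.45
eef_pos: [0.6524, -0.0131, 0.0936]
tool_rot: [-0.0, 1.0, 0.031, -0.0]
contact_force: [0.1, -0.1, -1.7]
gripper_width: 0.272
```

```bash
python3 - <<'E'
from plan import *
o,T=cur(); v=P["bed"]
print(o["t"],T[:3,3],o["contact_force"],twist(T,goal(W(v,[.11,-.001,.094]),v[2]),1))
w=bot.read_camera("wrist");save(w,"w7")
a=bot.read_camera("scene"); b=bot.read_camera("side")
im=cv2.cvtColor(a["pixels"],cv2.COLOR_RGB2BGR)[230:430,230:430];im2=cv2.cvtColor(b["pixels"],cv2.COLOR_RGB2BGR)[170:370,290:490]
cv2.imwrite("pics/m7.png",cv2.resize(np.hstack([im,im2]),(800,400),interpolation=cv2.INTER_CUBIC))
E
```

```text
11.45 [ 0.6523815  -0.01306437  0.09363444] [ 0.10467322 -0.09595241 -1.66328851] [ 0.14 -0.04 -0.04 -0.    0.03 -0.02]
```

View pics/w7.png

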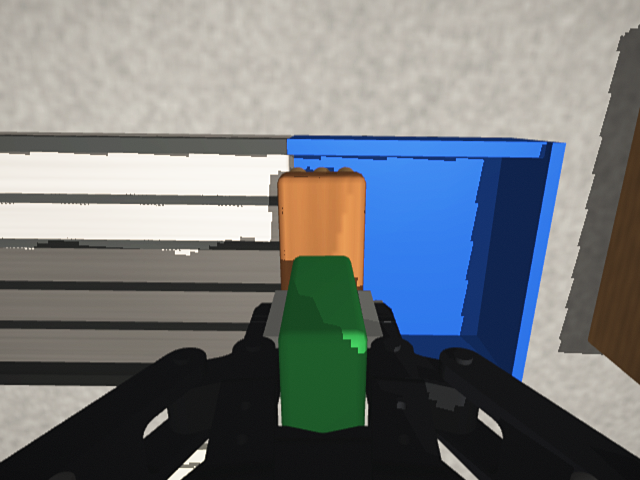

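View pics/m7.png

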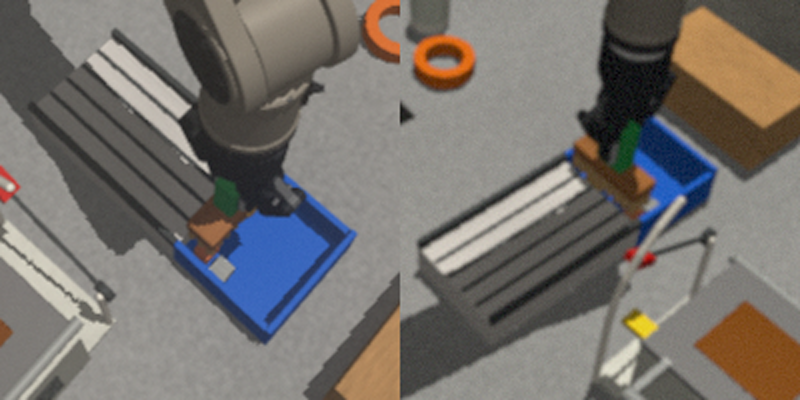

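Call:
step_arm:
  increments:
    - [0,0,-2,0,0,0,1]
    - [0,0,-4,0,0,0,1]
    - [0,0,-3,0,0,0,1]
    - [0,0,0,0,0,0,1]

```text
t: 12.0
eef_pos: [0.6557, -0.0135, 0.1887]
tool_rot: [-0.0, 1.0, 0.031, 0.004]
contact_force: [0.8, 0.3, -2.0]
gripper_width: 0.274
```

```bash
python3 - <<'E'
from plan import *
o,T=cur(); v=P["bed"]
print(o["t"],T[:3,3],o["contact_force"])
print(twist(T,goal([.470,.322,T[2,3]],P["brush"][2]),10))
w=bot.read_camera("wrist");save(w,"w8")
a=bot.read_camera("scene"); b=bot.read_camera("side")
im=cv2.cvtColor(a["pixels"],cv2.COLOR_RGB2BGR)[230:430,230:430];im2=cv2.cvtColor(b["pixels"],cv2.COLOR_RGB2BGR)[170:370,290:490]
cv2.imwrite("pics/m8.png",cv2.resize(np.hstack([im,im2]),(800,400),interpolation=cv2.INTER_CUBIC))
E
```

```text
12.0 [ 0.65565218 -0.0135496   0.18868797] [ 0.76749233  0.34787913 -1.97557338]
[-2.15 -3.19 -0.01 -0.01 -0.05  1.72]
```

View pics/m8.png

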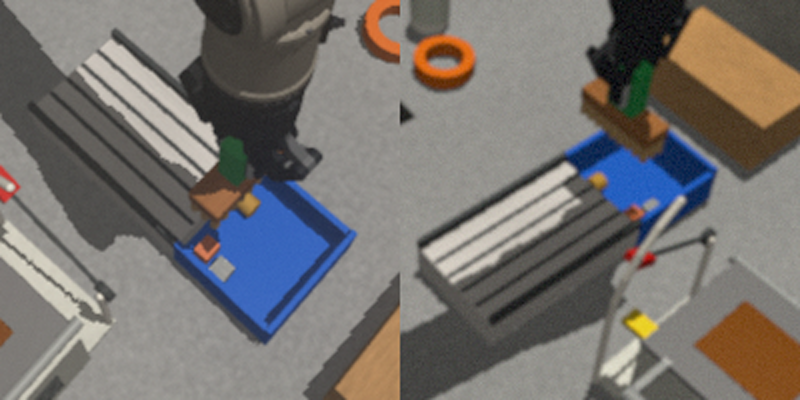

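View pics/w8.png

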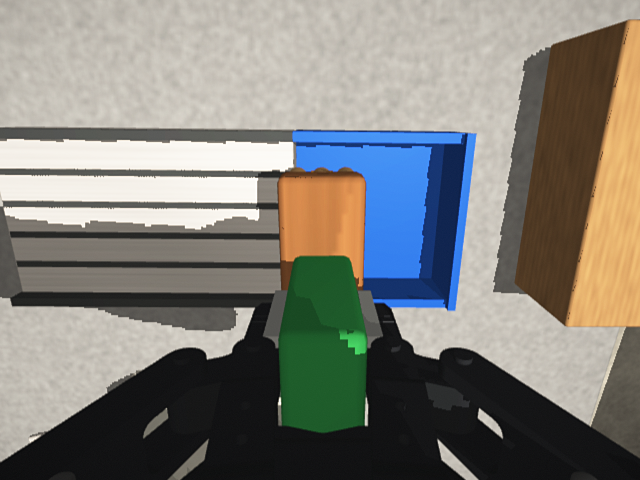

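Call:
step_arm:
  increments:
    - [-2.15,-3.19,0,0,0,1.72,1]
    - [-2.15,-3.19,0,0,0,1.72,1]
    - [-2.15,-3.19,0,0,0,1.72,1]
    - [-2.15,-3.19,0,0,0,1.72,1]
    - [-2.15,-3.19,0,0,0,1.72,1]
    - [-2.15,-3.19,0,0,0,1.72,1]
    - [-2.15,-3.19,0,0,0,1.72,1]
    - [-2.15,-3.19,0,0,0,1.72,1]
    - [-2.15,-3.19,0,0,0,1.72,1]
    - [-2.15,-3.19,0,0,0,1.72,1]
    - [0,0,0,0,0,0,1]
    - [0,0,0,0,0,0,1]

```text
t: 13.35
eef_pos: [0.4609, 0.32, 0.1822]
tool_rot: [0.001, 0.993, -0.117, -0.001]
contact_force: [-0.2, -0.5, -1.6]
gripper_width: 0.28
```

```bash
python3 - <<'E'
from plan import *
o,T=cur(); v=P["bed"]
print(o["t"],T[:3,3],o["contact_force"],o["q"].round(2))
print(twist(T,goal([.470,.322,.0575],P["brush"][2]),1))
a=bot.read_camera("scene"); b=bot.read_camera("side")
print([bot.pinpoint(a,q)[:1] for q in("slug_round","slug_square","slug_copper")],[bot.pinpoint(b,q)[:1] for q in("slug_round","slug_square","slug_copper")])
im=cv2.cvtColor(a["pixels"],cv2.COLOR_RGB2BGR)[290:400,310:410];im2=cv2.cvtColor(b["pixels"],cv2.COLOR_RGB2BGR)[220:330,360:460]
cv2.imwrite("pics/m9.png",cv2.resize(np.hstack([im,im2]),(800,440),interpolation=cv2.INTER_CUBIC)); save(b,"d9")
E
```

```text
13.35 [0.4608672  0.32003004 0.18222233] [-0.2397474  -0.455345   -1.58388171] [-1.14  0.38  0.53  1.91 -0.24  0.92 -0.73]
[ 0.85 -0.42 12.47  0.14  0.08  0.16]
[[{'point': [307.9, 308.9], 'score': 0.44}], [{'point': [339.1, 361.7], 'score': 0.51}], [{'point': [329.0, 349.0], 'score': 0.52}]] [[{'point': [383.7, 266.3], 'score': 0.6}], [], [{'point': [310.7, 204.1], 'score': 0.68}]]
```

View pics/m9.png

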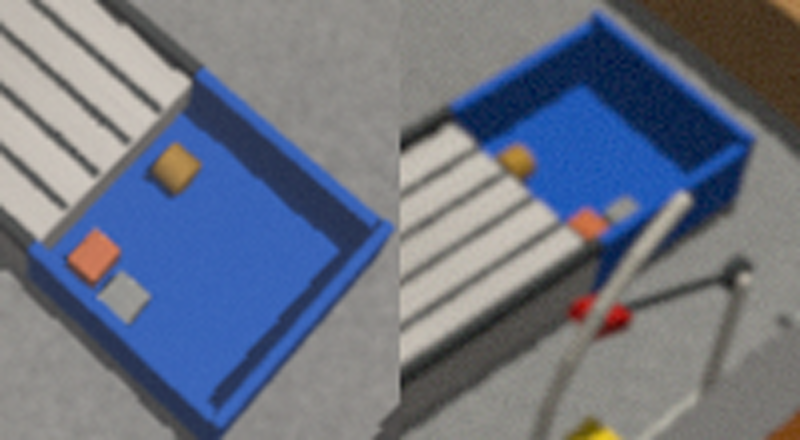

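View pics/d9.png

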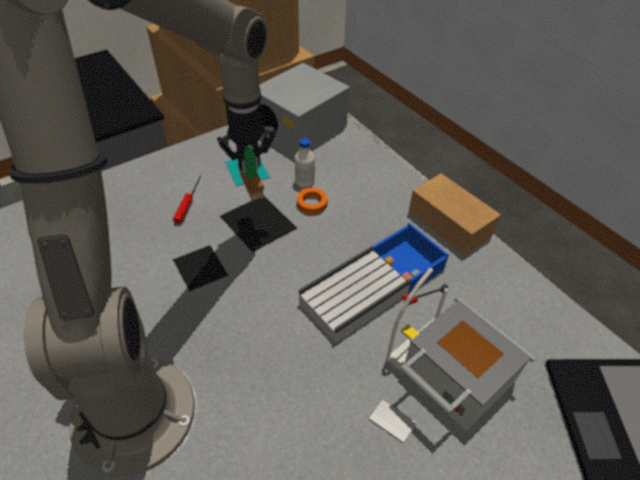

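Call:
step_arm:
  increments:
    - [0.85,-0.42,1,0,0,0,1]
    - [0,0,3,0,0,0,1]
    - [0,0,3,0,0,0,1]
    - [0,0,2.5,0,0,0,1]
    - [0,0,1,0,0,0,1]
    - [0,0,0,0,0,0,1]
    - [0,0,0,0,0,0,1]

```text
t: 14.45
eef_pos: [0.4725, 0.3219, 0.0793]
tool_rot: [-0.0, 0.993, -0.119, 0.0]
contact_force: [-0.2, 0.4, -1.7]
gripper_width: 0.272
```

```bash
python3 - <<'E'
from plan import *
o,T=cur()
print(o["t"],T[:3,3],o["contact_force"],o["gripper_width"])
print(twist(T,goal([.470,.322,.0575],P["brush"][2]),1))
b=bot.read_camera("wrist");save(b,"w10")
E
```

```text
14.45 [0.47246185 0.32185671 0.07931864] [-0.17487808  0.41083023 -1.66181784] 0.2718848673349279
[-0.24  0.04  2.18 -0.04 -0.05 -0.03]
```

View pics/w10.png

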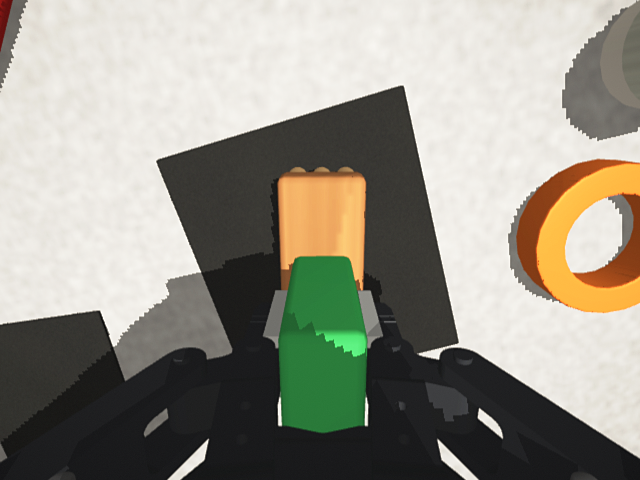

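Brush is over the larger black mat (centre around 310,230 in view), well inside its edges. Lower and release.

Call:
step_arm:
  increments:
    - [0,0,1,0,0,0,1]
    - [0,0,0.8,0,0,0,1]
    - [0,0,0.3,0,0,0,1]
    - [0,0,0.15,0,0,0,1]
    - [0,0,0,0,0,0,1]
    - [0,0,0,0,0,0,1]

```text
t: 15.1
eef_pos: [0.4715, 0.3216, 0.0564]
tool_rot: [-0.0, 0.993, -0.119, -0.0]
contact_force: [-1.5, -0.9, 2.2]
gripper_width: 0.276
```

```bash
python3 - <<'E'
from plan import *
o,T=cur()
print(o["t"],T[:3,3],o["contact_force"],o["gripper_width"])
E
```

```text
15.1 [0.47150247 0.32164554 0.05643743] [-1.49311083 -0.85646955  2.17131407] 0.27591270405113266
```

Call:
step_arm:
  increments:
    - [0,0,0,0,0,0,0.6]
    - [0,0,0,0,0,0,0.4]
    - [0,0,0,0,0,0,0.2]
    - [0,0,0,0,0,0,0]
    - [0,0,0,0,0,0,0]
    - [0,0,0,0,0,0,0]
    - [0,0,0,0,0,0,0]

```text
t: 15.8
eef_pos: [0.4715, 0.3217, 0.0562]
tool_rot: [0.0, 0.993, -0.119, 0.0]
contact_force: [0.0, -0.3, 0.2]
gripper_width: 1.003
```

```bash
python3 - <<'E'
from plan import *
o,T=cur()
print(o["t"],T[:3,3],o["contact_force"],o["gripper_width"])
b=bot.read_camera("wrist");save(b,"w11")
E
```

```text
15.8 [0.47154776 0.32166261 0.0561767 ] [ 0.01572447 -0.29235928  0.23193213] 1.0029339330788642
```

View pics/w11.png

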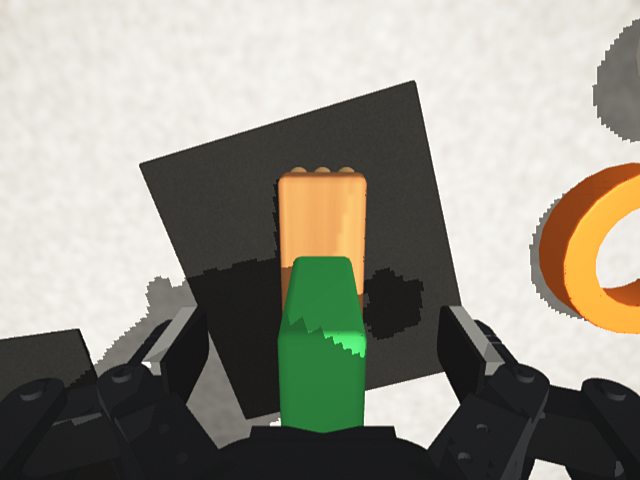

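Call:
step_arm:
  increments:
    - [0,0,-2,0,0,0,0]
    - [0,0,-4,0,0,0,0]
    - [0,0,-4,0,0,0,0]
    - [0,0,-4,0,0,0,0]
    - [0,0,-4,0,0,0,0]
    - [0,0,-4,0,0,0,0]
    - [0,0,-2.5,0,0,0,0.2]
    - [0,0,0,0,0,0,0.45]

```text
t: 16.65
eef_pos: [0.4734, 0.3226, 0.3052]
tool_rot: [-0.003, 0.993, -0.119, 0.002]
contact_force: [0.6, 0.7, 0.0]
gripper_width: 0.693
```

```bash
python3 - <<'E'
from plan import *
o,T=cur()
print(o["t"],T[:3,3],o["gripper_width"])
c=P["ch"]; print(c,twist(T,goal([c[0],c[1],.30],c[2]),16))
a=bot.read_camera("scene"); b=bot.read_camera("side")
im=cv2.cvtColor(a["pixels"],cv2.COLOR_RGB2BGR)[140:290,330:480];im2=cv2.cvtColor(b["pixels"],cv2.COLOR_RGB2BGR)[120:270,190:340]
cv2.imwrite("pics/m12.png",cv2.resize(np.hstack([im,im2]),(800,400),interpolation=cv2.INTER_CUBIC))
E
```

```text
16.65 [0.47336499 0.32256319 0.3052417 ] 0.6927709926613209
[ 0.45368857 -0.31456694  0.08423839] [ 0.18  4.    0.02 -0.02 -0.02 -1.15]
```

View pics/m12.png

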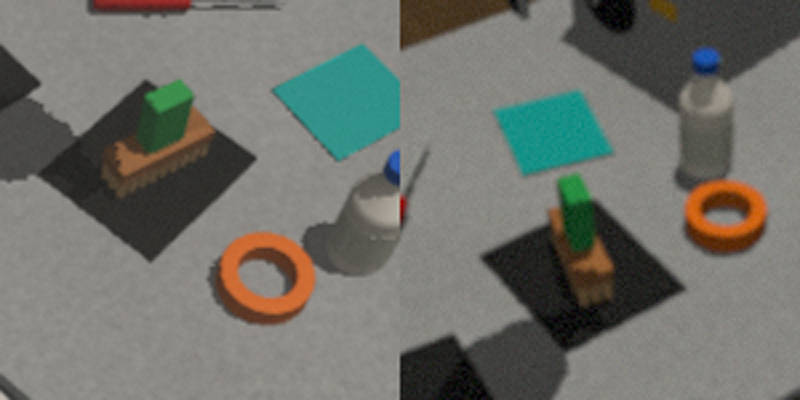

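The brush stands upright, free, near the middle of the large black mat. Now over to the chamber.

Call:
step_arm:
  increments:
    - [0.18,4,0,0,0,-1.15,0.45]
    - [0.18,4,0,0,0,-1.15,0.45]
    - [0.18,4,0,0,0,-1.15,0.45]
    - [0.18,4,0,0,0,-1.15,0.45]
    - [0.18,4,0,0,0,-1.15,0.45]
    - [0.18,4,0,0,0,-1.15,0.45]
    - [0.18,4,0,0,0,-1.15,0.45]
    - [0.18,4,0,0,0,-1.15,0.45]
    - [0.18,4,0,0,0,-1.15,0.45]
    - [0.18,4,0,0,0,-1.15,0.45]
    - [0.18,4,0,0,0,-1.15,0.45]
    - [0.18,4,0,0,0,-1.15,0.45]
    - [0.18,4,0,0,0,-1.15,0.45]
    - [0.18,4,0,0,0,-1.15,0.45]
    - [0.18,4,0,0,0,-1.15,0.45]
    - [0.18,4,0,0,0,-1.15,0.45]
    - [0,0,0,0,0,0,0.45]
    - [0,0,0,0,0,0,0.45]
    - [0,0,0,0,0,0,0.45]

```text
t: 18.65
eef_pos: [0.4443, -0.3142, 0.3001]
tool_rot: [-0.001, 0.999, 0.042, -0.001]
contact_force: [-0.0, 0.7, -0.1]
gripper_width: 0.547
```

```bash
python3 - <<'E'
from plan import *
o,T=cur()
print(o["t"],T[:3,3],o["gripper_width"],o["q"].round(2))
c=P["ch"]; print(twist(T,goal([c[0],c[1],.20],c[2]),1))
w=bot.read_camera("wrist");save(w,"w13")
E
```

```text
18.65 [ 0.44429436 -0.31419561  0.3001151 ] 0.5470147283182689 [-0.34  0.32  1.07  1.83 -0.3   1.17  0.91]
[ 0.94  0.12 10.01 -0.09  0.1  -0.  ]
```

View pics/w13.png

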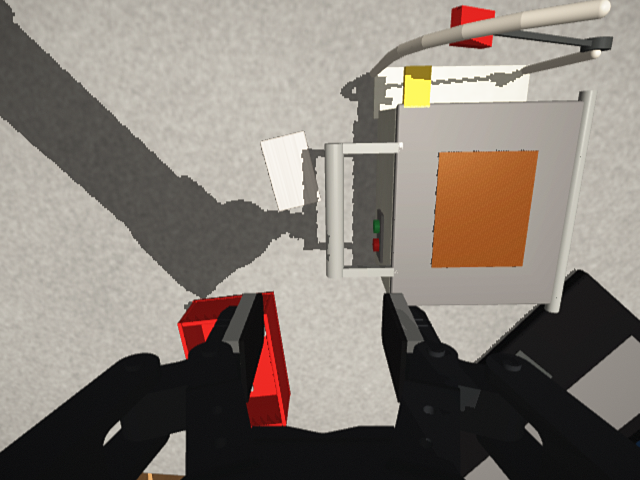

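```bash
python3 - <<'E'
from plan import *
w=bot.read_camera("wrist"); c=P["ch"]
a=atz(w,(334,143),.118);b=atz(w,(335,277),.118); print(a,b,(a+b)/2,np.linalg.norm(a-b),np.degrees(np.arctan2(-(a-b)[0],(a-b)[1])))
f=[atz(w,u,.114) for u in((397,104),(391,304),(585,93),(553,308))]
def loc(P,v):
    c,s=np.cos(v[2]),np.sin(v[2]); w=np.array(P)-[v[0],v[1],0]; return np.array([c*w[0]+s*w[1],-s*w[0]+c*w[1],w[2]])
for x in f: print(loc(x,c).round(4))
E
```

```text
[ 0.45017071 -0.25773815  0.118     ] [ 0.46195822 -0.37360905  0.118     ] [ 0.45606447 -0.3156736   0.118     ] 0.11646893251152346 5.808698781868783
[0.0511 0.0869 0.114 ]
[ 0.0554 -0.088   0.114 ]
[0.1988 0.0953 0.114 ]
[ 0.2056 -0.0918  0.114 ]
```

```bash
python3 - <<'E'
from plan import *
P["ch"]=np.array([.4555,-.3155,.104]); pickle.dump(P,open("pose.pkl","wb"))
o,T=cur()
c=P["ch"]; print(T[:3,3],twist(T,goal([c[0],c[1],.17],c[2]),1))
E
```

```text
[ 0.4449094  -0.31378837  0.30070342] [ 1.04  0.28 13.07 -0.07  0.02 -1.04]
```

Call:
step_arm:
  increments:
    - [0.52,0.14,0,0,0,-0.52,0.45]
    - [0.52,0.14,0,0,0,-0.52,0.45]
    - [0,0,2,0,0,0,0.45]
    - [0,0,4,0,0,0,0.45]
    - [0,0,4,0,0,0,0.45]
    - [0,0,3,0,0,0,0.45]
    - [0,0,0,0,0,0,0.45]
    - [0,0,0,0,0,0,0.45]

```text
t: 19.55
eef_pos: [0.4556, -0.3177, 0.1718]
tool_rot: [0.0, 0.999, 0.051, -0.0]
contact_force: [-0.1, -1.0, 0.5]
gripper_width: 0.551
```

```bash
python3 - <<'E'
from plan import *
o,T=cur()
print(o["t"],T[:3,3],o["gripper_width"],o["q"].round(2),o["contact_force"])
c=P["ch"]; print(twist(T,goal([c[0],c[1],.095],c[2]),1))
w=bot.read_camera("wrist");save(w,"w14")
E
```

```text
19.55 [ 0.45557969 -0.31774355  0.17179913] 0.5513858862957244 [-0.19  0.49  0.92  1.95 -0.48  0.94  1.07] [-0.09699333 -0.99068212  0.54338806]
[ 0.02 -0.23  7.68  0.02  0.02 -0.12]
```

View pics/w14.png

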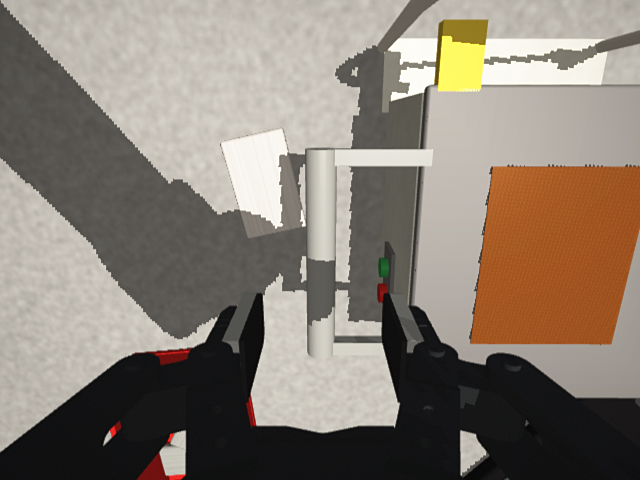

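Call:
step_arm:
  increments:
    - [0,-0.2,1,0,0,0,0.45]
    - [0,0,2,0,0,0,0.45]
    - [0,0,2,0,0,0,0.45]
    - [0,0,1.7,0,0,0,0.45]
    - [0,0,1,0,0,0,0.45]
    - [0,0,0,0,0,0,0.45]
    - [0,0,0,0,0,0,0.45]

```text
t: 20.3
eef_pos: [0.4553, -0.3159, 0.0949]
tool_rot: [0.0, 0.999, 0.051, 0.0]
contact_force: [0.2, -0.2, -0.3]
gripper_width: 0.549
```

```bash
python3 - <<'E'
from plan import *
o,T=cur()
print(o["t"],T[:3,3],o["gripper_width"],o["q"].round(2),o["contact_force"])
c=P["ch"]; print(twist(T,goal([c[0],c[1],.095],c[2]),1))
w=bot.read_camera("wrist");save(w,"w15")
w=bot.read_camera("side");save(w,"d15")
E
```

```text
20.3 [ 0.45533335 -0.31592281  0.09490993] 0.5486331147934144 [-0.11  0.59  0.81  2.   -0.6   0.8   1.15] [ 0.15984216 -0.19316636 -0.34227588]
[ 0.02 -0.04 -0.01  0.04 -0.05 -0.15]
```

View pics/w15.png

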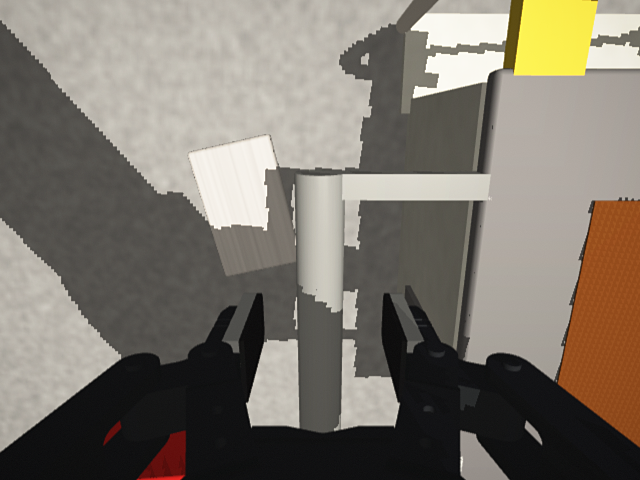

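View pics/d15.png

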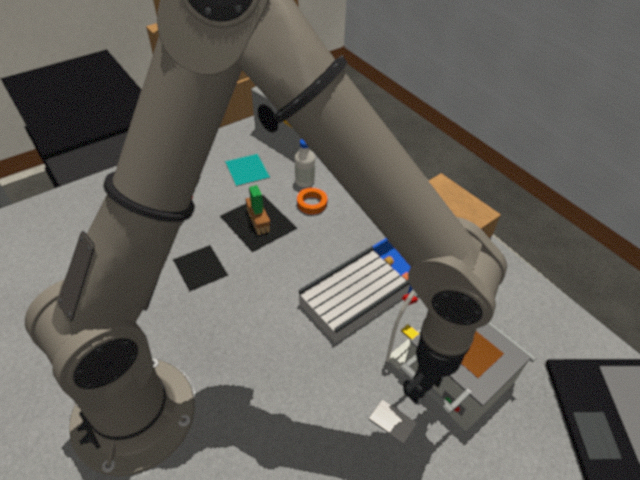

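Call:
step_arm:
  increments:
    - [0,0,0,0,0,0,1]
    - [0,0,0,0,0,0,1]
    - [0,0,0,0,0,0,1]
    - [0,0,0,0,0,0,1]
    - [0,0,0,0,0,0,1]
    - [0,0,0,0,0,0,1]
  squeeze: 60

```text
t: 21.0
eef_pos: [0.4543, -0.3158, 0.0945]
tool_rot: [-0.0, 0.999, 0.05, -0.0]
contact_force: [-4.6, 1.5, 5.4]
gripper_width: 0.168
```

```bash
python3 - <<'E'
from plan import *
o,T=cur()
print(o["t"],T[:3,3],o["gripper_width"],o["q"].round(2),o["contact_force"])
w=bot.read_camera("scene");save(w,"s16")
w=bot.read_camera("side");i=cv2.cvtColor(w["pixels"],cv2.COLOR_RGB2BGR)[200:440,340:560];cv2.imwrite("pics/d16.png",cv2.resize(i,None,fx=2.4,fy=2.4,interpolation=cv2.INTER_CUBIC))
E
```

```text
21.0 [ 0.45433187 -0.31575008  0.09450346] 0.1676775349399541 [-0.11  0.59  0.81  2.   -0.6   0.8   1.15] [-4.55047012  1.51332568  5.44108379]
```

View pics/s16.png

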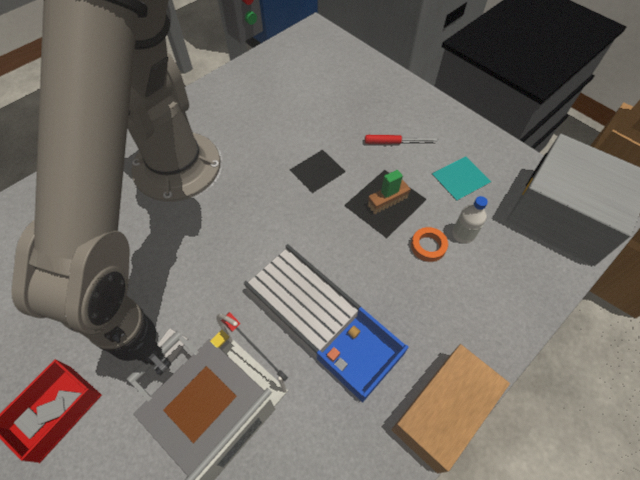

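View pics/d16.png

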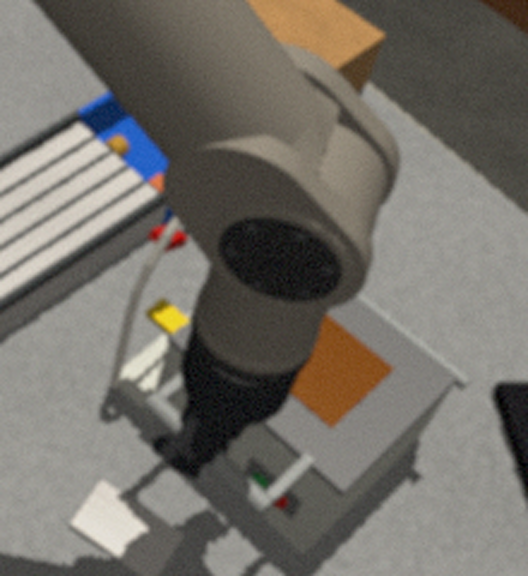

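```bash
python3 - <<'E'
from plan import *
o,T=cur(); c=P["ch"]
hp=W(c,[.2,0,.114]); ay=np.array([-np.sin(c[2]),np.cos(c[2]),0])
R=Ro.from_rotvec(.49*ay).as_matrix(); M=np.eye(4); M[:3,:3]=R; M[:3,3]=hp-R@hp
print((M@T)[:3,3],twist(T,M@T,14))
E
```

```text
[ 0.46874196 -0.31423605  0.19146735] [-0.07 -0.   -0.7  -0.01 -2.01  0.  ]
```

Call:
step_arm:
  increments:
    - [-0.07,0,-0.7,0,-2,0,1]
    - [-0.07,0,-0.7,0,-2,0,1]
    - [-0.07,0,-0.7,0,-2,0,1]
    - [-0.07,0,-0.7,0,-2,0,1]
    - [-0.07,0,-0.7,0,-2,0,1]
    - [-0.07,0,-0.7,0,-2,0,1]
    - [-0.07,0,-0.7,0,-2,0,1]
    - [0,0,0,0,0,0,1]
    - [0,0,0,0,0,0,1]

```text
t: 22.0
eef_pos: [0.4553, -0.3156, 0.1427]
tool_rot: [0.006, 0.991, 0.05, -0.121]
contact_force: [0.6, -3.0, -5.2]
gripper_width: 0.164
```

```bash
python3 - <<'E'
from plan import *
o,T=cur(); c=P["ch"]
print(o["t"],T[:3,3],o["gripper_width"],o["q"].round(2),o["contact_force"])
g=T[:3,3]-.019*T[:3,2]; print("bar angle",np.arcsin((g[2]-.114)/.2),"tilt",np.arccos(-T[2,2]))
w=bot.read_camera("scene");save(w,"s17")
i=cv2.cvtColor(w["pixels"],cv2.COLOR_RGB2BGR)[280:460,100:300]
b=bot.read_camera("side");j=cv2.cvtColor(b["pixels"],cv2.COLOR_RGB2BGR)[240:420,360:560]
cv2.imwrite("pics/m17.png",cv2.resize(np.hstack([i,j]),None,fx=2,fy=2,interpolation=cv2.INTER_CUBIC))
for n in ("pointer_tip","mark_tip"): print([[ (r["point"],r["score"]) for r in bot.pinpoint(p,n)[:2]] for p in (w,b)])
E
```

```text
22.0 [ 0.45525505 -0.31562202  0.14265427] 0.16394106375647086 [-0.22  0.67  0.93  1.83 -0.41  1.1   0.97] [ 0.5512948  -2.9822678  -5.19539072]
bar angle 0.23770021197646757 tilt 0.24353241482340737
[[([223.2, 326.7], 0.88)], [([409.3, 319.3], 0.64)]]
[[([222.6, 326.8], 0.65)], [([418.8, 304.1], 0.58), ([315.5, 204.3], 0.22)]]
```

View pics/m17.png

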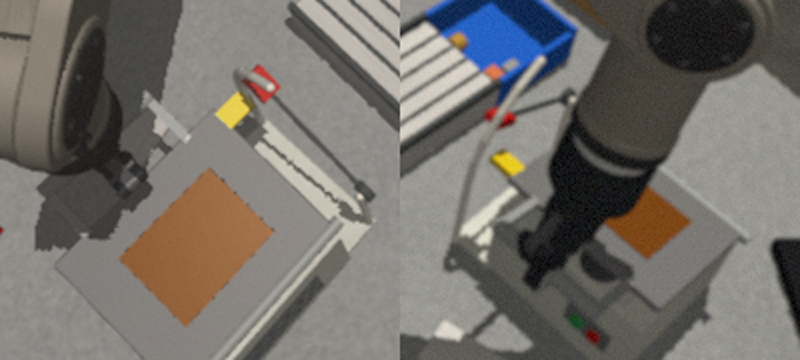

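Call:
step_arm:
  increments:
    - [-0.07,0,-0.7,0,-2,0,1]
    - [-0.07,0,-0.7,0,-2,0,1]
    - [-0.07,0,-0.7,0,-2,0,1]
    - [-0.07,0,-0.7,0,-2,0,1]
    - [-0.07,0,-0.7,0,-2,0,1]
    - [-0.07,0,-0.7,0,-2,0,1]
    - [0,0,0,0,0,0,1]
    - [0,0,0,0,0,0,1]

```text
t: 23.1
eef_pos: [0.4656, -0.3145, 0.1837]
tool_rot: [0.012, 0.973, 0.05, -0.223]
contact_force: [5.1, -2.9, -8.1]
gripper_width: 0.165
```

```bash
cat > chk.py <<'E'
import sys
from plan import *
o,T=cur(); c=P["ch"]; k=sys.argv[1]
print(o["t"],T[:3,3],o["gripper_width"],o["q"].round(2),o["contact_force"],o["joint_vel"].round(3))
g=T[:3,3]-.019*T[:3,2]; print("bar angle",np.arcsin((g[2]-.114)/.2),"tilt",np.arccos(-T[2,2]))
w=bot.read_camera("scene"); b=bot.read_camera("side"); save(w,"S"+k); save(b,"D"+k)
i=cv2.cvtColor(w["pixels"],cv2.COLOR_RGB2BGR)[290:370,190:290]
j=cv2.cvtColor(b["pixels"],cv2.COLOR_RGB2BGR)[260:340,380:480]
cv2.imwrite(f"pics/m{k}.png",cv2.resize(np.hstack([i,j]),None,fx=4,fy=4,interpolation=cv2.INTER_CUBIC))
def tri(a,b_):
    o1,d1=ray(w,a);o2,d2=ray(b,b_); t=np.linalg.lstsq(np.c_[d1,-d2],o2-o1,rcond=None)[0]; p,q=o1+t[0]*d1,o2+t[1]*d2; return (p+q)/2,np.linalg.norm(p-q)
for n in ("pointer_tip","mark_tip"):
    A=[bot.pinpoint(p,n)[:1] for p in (w,b)]
    if A[0] and A[1]:
        X,e=tri(A[0][0]["point"],A[1][0]["point"]); d=X-W(c,[.2,0,.114]); 
        x=-(np.cos(c[2])*d[0]+np.sin(c[2])*d[1]); print(n,A[0][0]["point"],A[1][0]["point"],"ang",np.arctan2(d[2],x),"r",np.hypot(x,d[2]),"e",e)
# expected pointer / mark block centres by angle
def pt(a,y,r): return W(c,[.2-r*np.cos(a),y,.114+r*np.sin(a)])
for a in (.4,.45,.49,.53,.6): print(a,"ptr",proj(w,pt(a,.1,.125)).round(1),proj(b,pt(a,.1,.125)).round(1),"mark",proj(w,pt(a,.128,.149)).round(1),proj(b,pt(a,.128,.149)).round(1))
E
python3 chk.py 18
```

```text
23.1 [ 0.46560663 -0.31454108  0.18369279] 0.16514573163930726 [-0.24  0.77  0.96  1.66 -0.3   1.35  0.9 ] [ 5.0583351  -2.92845469 -8.1057418 ] [ 0.002 -0.005 -0.003  0.007 -0.004 -0.009  0.   ]
bar angle 0.4488862354310658 tilt 0.451064903376674
pointer_tip [225.1, 324.8] [415.8, 306.7] ang 0.45523951819273106 r 0.1373455918575108 e 0.007413188385334968
mark_tip [224.1, 325.5] [418.1, 303.5] ang 0.5233167121543337 r 0.1389865512732149 e 0.005604282790568902
0.4 ptr [222.6 337.7] [421.7 311.5] mark [224.6 316.7] [403.6 305.6]
0.45 ptr [223.  337.7] [423.1 309.1] mark [225.1 316.4] [405.3 302.7]
0.49 ptr [223.4 337.7] [424.3 307.1] mark [225.6 316.3] [406.6 300.3]
0.53 ptr [223.9 337.8] [425.5 305. ] mark [226.1 316.2] [408.1 297.8]
0.6 ptr [224.9 338.2] [427.9 301.4] mark [227.4 316.4] [410.8 293.4]
```

View pics/m18.png

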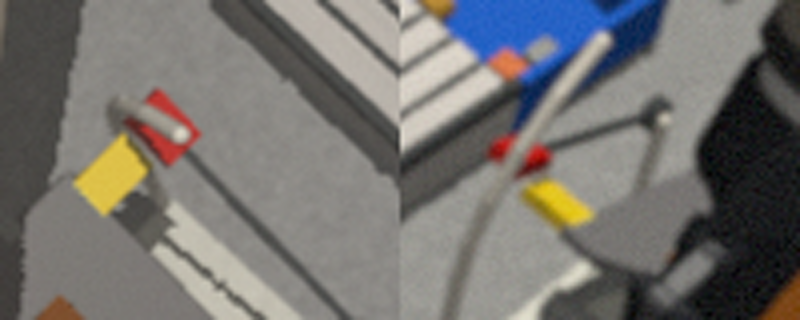

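```bash
cat > ang.py <<'E'
import sys
from plan import *
from scipy.optimize import minimize_scalar, minimize
c=P["ch"]; k=sys.argv[1]
ims={n:bot.read_camera(n) for n in("scene","side","wrist")}
save(ims["wrist"],"W"+k)
def hull(p,a,y0,y1,rl,th,dx=0,dz=0):
    pts=[]
    for r in(.135-rl/2,.135+rl/2):
        for y in(y0,y1):
            for t in(-th/2,th/2):
                pts.append(proj(p,W(c,[.2+dx-r*np.cos(a)+t*np.sin(a),y,.114+dz+r*np.sin(a)+t*np.cos(a)])))
    m=np.zeros((960,1280),np.uint8); cv2.fillConvexPoly(m,cv2.convexHull((np.array(pts,np.float32)*2+.5).round().astype(np.int32)),1); return cv2.resize(m,(640,480),interpolation=cv2.INTER_AREA).astype(float) if 0 else m
for n,p in ims.items():
    hsv=cv2.cvtColor(p["pixels"],cv2.COLOR_RGB2HSV); 
    yel=((hsv[...,0]>22)&(hsv[...,0]<35)&(hsv[...,1]>150)&(hsv[...,2]>50)).astype(np.uint8)
    red=(((hsv[...,0]<4)|(hsv[...,0]>174))&(hsv[...,1]>150)&(hsv[...,2]>60)).astype(np.uint8)
    for nm,m,arg in(("ptr",yel,(.085,.115,.02,.008)),("mark",red,(.118,.138,.028,.008)))  :
        # restrict near expected place
        e=proj(p,W(c,[.2-.135*np.cos(.47),(arg[0]+arg[1])/2,.114+.135*np.sin(.47)]))
        roi=np.zeros_like(m); cv2.circle(roi,tuple(int(v) for v in e.round()),45 if n!="wrist" else 110,1,-1); mm=m*roi
        ys,xs=np.nonzero(mm)
        if len(xs)<15: print(n,nm,"few",len(xs),e.round(0)); continue
        big=cv2.resize(cv2.morphologyEx(mm,cv2.MORPH_CLOSE,np.ones((5,5))),(1280,960),interpolation=cv2.INTER_NEAREST)
        A=np.arange(.3,.75,.01); io=[]
        for a in A:
            h=hull(p,a,*arg); io.append((h&big).sum()/((h|big).sum()))
        j=int(np.argmax(io)); print(n,nm,"cen",xs.mean().round(1),ys.mean().round(1),"best",A[j].round(3),round(io[j],2),"cent-proj",proj(p,W(c,[.2-.135*np.cos(A[j]),(arg[0]+arg[1])/2,.114+.135*np.sin(A[j])])).round(1), "lvl>95%:",A[np.array(io)>.95*io[j]][[0,-1]].round(2))
E
python3 ang.py 19
```

```text
scene ptr cen 217.6 333.2 best 0.38 0.79 cent-proj [218.5 333.8] lvl>95%: [0.34 0.44]
scene mark cen 230.9 322.3 best 0.44 0.44 cent-proj [230.5 322. ] lvl>95%: [0.39 0.5 ]
side ptr cen 418.5 310.4 best 0.44 0.62 cent-proj [420.  310.8] lvl>95%: [0.42 0.44]
side mark cen 409.9 298.1 best 0.51 0.3 cent-proj [411.2 297.8] lvl>95%: [0.49 0.51]
wrist ptr cen 553.4 36.8 best 0.45 0.92 cent-proj [553.4  20.9] lvl>95%: [0.45 0.46]
wrist mark few 0 [ 578. -105.]
```

View pics/W19.png

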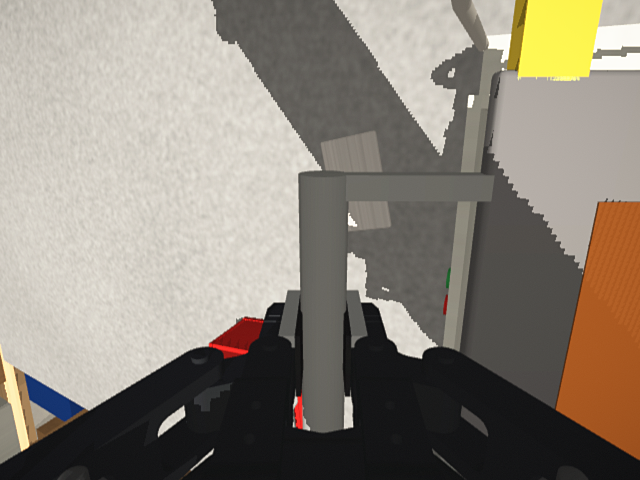

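Call:
step_arm:
  increments:
    - [-0.06,0,-0.63,0,-1.8,0,1]
    - [-0.06,0,-0.63,0,-1.8,0,1]
    - [0,0,0,0,0,0,1]
    - [0,0,0,0,0,0,1]
    - [0,0,0,0,0,0,1]

```text
t: 24.05
eef_pos: [0.4702, -0.3141, 0.1953]
tool_rot: [0.013, 0.966, 0.049, -0.253]
contact_force: [4.9, -4.3, -8.5]
gripper_width: 0.166
```

```bash
python3 chk.py 20; python3 ang.py 20; python3 - <<'E'
import cv2,numpy as np
b=cv2.imread("pics/D20.png")[270:330,385:455]; a=cv2.imread("pics/S20.png")[300:360,200:270]
cv2.imwrite("pics/z20.png",cv2.resize(np.hstack([a,b]),None,fx=5.7,fy=5.7,interpolation=cv2.INTER_CUBIC))
E
```

```text
24.05 [ 0.47023451 -0.31409098  0.19532449] 0.1660441799045389 [-0.24  0.8   0.97  1.61 -0.28  1.43  0.88] [ 4.90537337 -4.2542628  -8.51643876] [-0.001 -0.001 -0.002  0.003  0.    -0.003 -0.001]
bar angle 0.5114019390985918 tilt 0.5128582474169077
pointer_tip [226.1, 326.2] [412.1, 304.5] ang 0.43942318837971855 r 0.13556868067084682 e 0.001911000143795724
mark_tip [222.7, 324.4] [415.2, 303.9] ang 0.5037451993344086 r 0.1422249756138713 e 0.002263114529468097
0.4 ptr [222.6 337.7] [421.7 311.5] mark [224.6 316.7] [403.6 305.6]
0.45 ptr [223.  337.7] [423.1 309.1] mark [225.1 316.4] [405.3 302.7]
0.49 ptr [223.4 337.7] [424.3 307.1] mark [225.6 316.3] [406.6 300.3]
0.53 ptr [223.9 337.8] [425.5 305. ] mark [226.1 316.2] [408.1 297.8]
0.6 ptr [224.9 338.2] [427.9 301.4] mark [227.4 316.4] [410.8 293.4]
scene ptr cen 218.4 333.0 best 0.38 0.84 cent-proj [218.5 333.8] lvl>95%: [0.34 0.44]
scene mark cen 230.9 322.2 best 0.4 0.38 cent-proj [230.1 322.2] lvl>95%: [0.39 0.5 ]
side ptr cen 420.1 306.9 best 0.5 0.62 cent-proj [421.9 307.6] lvl>95%: [0.48 0.51]
side mark cen 408.9 297.5 best 0.51 0.25 cent-proj [411.2 297.8] lvl>95%: [0.49 0.51]
wrist ptr cen 553.5 36.8 best 0.51 0.92 cent-proj [553.   21.1] lvl>95%: [0.51 0.52]
wrist mark few 0 [560. -88.]
```

View pics/z20.png

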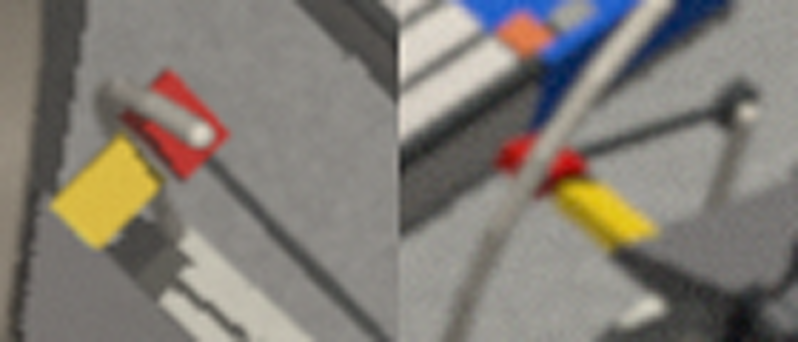

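```bash
python3 - <<'E'
from plan import *
c=P["ch"]; b=bot.read_camera("side"); im=cv2.cvtColor(b["pixels"],cv2.COLOR_RGB2BGR)
x0,y0,S=390,280,11
crop=cv2.resize(im[y0:y0+36,x0:x0+48],None,fx=S,fy=S,interpolation=cv2.INTER_NEAREST)
def wf(img,a,ya,yb,rl,th,col,off=(0,0)):
    P3={}
    for i,r in enumerate((.135-rl/2,.135+rl/2)):
        for j,y in enumerate((ya,yb)):
            for k,t in enumerate((-th/2,th/2)):
                u=proj(b,W(c,[.2-r*np.cos(a)+t*np.sin(a),y,.114+r*np.sin(a)+t*np.cos(a)]))+off
                P3[i,j,k]=tuple(int(v) for v in ((u-[x0,y0]+.5)*S))
    for p in P3:
        for q in P3:
            if sum(abs(np.array(p)-q))==1: cv2.line(img,P3[p],P3[q],col,1)
off=(-1.4,-.4)
A=crop.copy(); wf(A,.51,.085,.115,.02,.008,(255,0,0),off); wf(A,.51,.118,.138,.028,.008,(255,255,0),off)
B=crop.copy(); wf(B,.51,.085,.115,.02,.008,(255,0,0),off); wf(B,.57,.118,.138,.028,.008,(255,255,0),off)
C=crop.copy(); wf(C,.51,.085,.115,.02,.008,(255,0,0),off); wf(C,.45,.118,.138,.028,.008,(255,255,0),off)
D=np.vstack([np.hstack([crop,A]),np.hstack([B,C])]); print(D.shape); cv2.imwrite("pics/ov.png",cv2.resize(D,(800,600),interpolation=cv2.INTER_AREA))
E
```

```text
(792, 1056, 3)
```

View pics/ov.png

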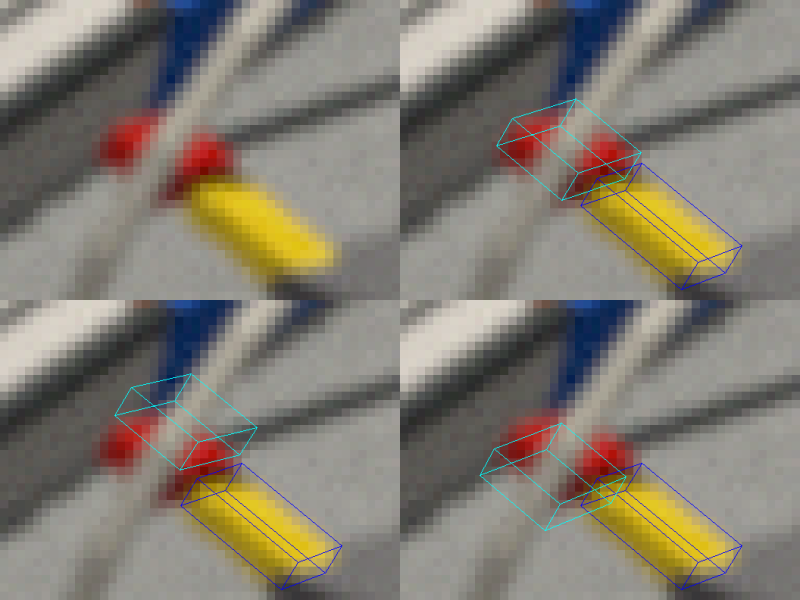

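Call:
step_arm:
  increments:
    - [0,0,0,0,0,0,1]
    - [0,0,0,0,0,0,1]
    - [0,0,0,0,0,0,1]
    - [0,0,0,0,0,0,1]
    - [0,0,0,0,0,0,1]
    - [0,0,0,0,0,0,1]
    - [0,0,0,0,0,0,1]

```text
t: 25.25
eef_pos: [0.4703, -0.3141, 0.1953]
tool_rot: [0.013, 0.966, 0.049, -0.253]
contact_force: [3.9, -4.0, -9.5]
gripper_width: 0.167
```

```bash
python3 chk.py 21 | head -4
```

```text
25.25 [ 0.47026576 -0.31407015  0.19533599] 0.16704576993187775 [-0.24  0.8   0.97  1.61 -0.28  1.43  0.88] [ 3.94622082 -4.00967923 -9.53818198] [ 0.    -0.    -0.001  0.001  0.     0.001 -0.   ]
bar angle 0.5114787759006745 tilt 0.5126537989552932
pointer_tip [224.6, 325.4] [414.1, 304.2] ang 0.4749892301455789 r 0.138399456326657 e 0.0008702477667520576
mark_tip [223.7, 326.4] [418.9, 303.8] ang 0.5255712014929598 r 0.1384299662527223 e 0.005471188227823304
```

View pics/S21.png

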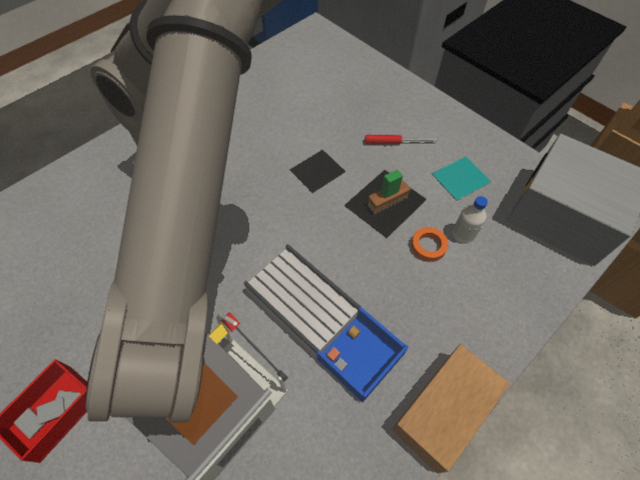

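```bash
python3 -c "
from h import *
print(bot.hand_in()); o=bot.get_obs(); print(o['t'],o['eef_pos'],o['gripper_width'],o['contact_force'])"
```

```text
the job is handed in; nothing more can be done
None
the job is handed in; nothing more can be done
```

I did the whole job and handed it in at about 25 s of the 64 s. I swept the three slugs into the blue tray with the brush and stood the brush back upright on the larger black mat. The gripper still holds the cover by its handle bar, level with the red mark.

**Last checks:**
- **Slugs and brush:** the final camera picture showed all three slugs in the tray and the brush upright and untouched. The bystanders and red mark looked unmoved; I did not measure this.
- **Cover angle:** the bar position puts it at about 0.51 rad. Fitting the mark's outline in the side picture gave about 0.51 rad.
- **Grip and stillness:** the gripper was closed on the bar, about 10 N showed at the wrist, and the joints were still.

**Where checks disagreed:**
- **Pointer and mark angles:** the trained networks gave the pointer 0.44–0.47 rad and the mark 0.50–0.53 rad in the held pose. That gap of 0.05–0.065 rad is still inside the 0.08 tolerance. I trusted the bar position and the side-picture fit over it.
- **Slugs in the tray:** the networks' slug positions were partly wrong, so I judged the slugs from the pictures myself.

The hand-in reports no verdict, so I can't confirm the result beyond these checks.

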